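# Stow the parts behind the high hatch with the hook pole

### The job

Take the hook pole, put its hook down through the eye of the cabinet's shut hatch and with it swing the hatch fully down. Then load every coin counter wheel and monitor knob that is on the bench into the bin behind the hatch and push the hatch fully shut, and by the end hang the pole up level on the peg rail, its eye on the peg with the keeper flap and its shaft on the lower peg, with the flap fallen back behind the eye; do not move or knock over the glass tubes.

Things in the scene. Friction and masses are not known exactly. Their poses are not given: they have to be found in the camera images.
- cabinet: fixed grey steel cabinet, 330 wide, 150 deep, 276 mm high, with a tip-out hatch in the upper front. Origin on the bench under the middle of the hatch's hinge line, in the plane of the front; x points into the cabinet (away from the robot at yaw 0), y along its width, z up. Hinge line along y at 120 mm height. The two low drawer fronts are dummies
- hatch_hinge (a point): middle of the hatch's hinge line, (0, 0, 120) mm of the cabinet; turns with the hatch: the hatch frame, whose axes are the cabinet's when shut. White steel panel 300 mm wide, from z = 0 to 130 mm, outer face at x = -12, inner at 0. Behind it an aluminium bin moves with it: floor from x = 0 to 106 mm, square to the panel, back wall 55 mm and end walls 75 mm high
- hatch (a joint): hatch angle in rad: 0 shut (panel upright), 0.8 fully down (stop); the top edge swings to the cabinet's -x and down. Stiff hinge, stays where left: 3 N at the eye opens it; 5 N on the outer face at the top edge, pushed up and in along its arc, shuts it (a merely level push may jam). Down, it is a V trough open upwards; parts let go just above the panel 45 mm before the hinge slide in
- hatch_eye (a point): centre of the steel eye on the hatch's top edge, a ring of 36 mm inner diameter of 6 mm bar, at (-38, 0, 130) mm of the hatch frame. It lies level (hole upright) when the hatch is shut and turns with the hatch
- hatch_bin (a point): point on the bin's floor, at (50, 0, 6) mm of the hatch frame; turns with the hatch; x along the floor away from the panel, y along the width, z off the floor
- pole: hook pole, 180 g, balanced at its handle. Origin at the handle's centre; x towards the hook end, z up as used. Wooden handle 100 long, 16 wide (y), 22 mm high; 10 mm steel shaft to x = 160 mm, where the hook, a straight 8 mm finger, points down. Ring (eye) at the other end. Starts in the rest's notches, level, hook down, axis 70 mm above the bench
- pole_tip (a point): lower end of the pole's hook, at (160, 0, -55) mm of the pole
- pole_eye (a point): centre of the ring at the pole's other end, at (-120, 0, 0) mm of the pole; 28 mm inner and 40 mm outer diameter, in the pole's x-z plane (hole along y)
- rest: fixed wooden rest with two notched blocks, 85 mm high, 50 mm wide, at x = -72 and 88 mm, on a 240 mm base; the pole starts in the 16 mm wide notches, along the rest's x. Origin on the bench
- rail: fixed wooden peg rail on feet. Origin on the bench, in the front face of the board; x along the rail, y the way the pegs point, z up. Board x = -200 to 300 mm, 132 to 188 mm high, 20 thick. The pole hangs along x, hook end to +x, its origin at x = 0, axis 157 mm high. At x = 225 and 275 mm a red spudger and a wrench hang (part of the rail)
- peg_tip (a point): tip of the keeper peg, at (-120, 131, 165) mm of the rail; the round peg is 12 mm thick and runs level along y back to the board. Above it a 16 mm wide steel arm, top 253 mm high, carries the flap
- low_peg (a point): tip of the plain lower peg, at (100, 125, 146) mm of the rail: 12 mm thick, level, along y, with a 16 mm ball at the tip. The pole's shaft rests on it
- keeper (a joint): angle of the gravity flap in rad: 0 plumb, grows as its lower edge swings towards the board (to 1.3; never the other way). Light steel plate 34 wide, 60 mm long, hinged 97 mm in front of the board at 225 mm height, hanging across the peg. An eye pushed along the peg lifts it; it falls back when the eye is within 40 mm of the board; the hung eye may stay at 10 to 85 mm
- tube0: glass vacuum tube standing on its black base, 32 mm across, 74 mm high, a fragile bystander; origin at the centre of its underside
- tube1: glass vacuum tube standing on its black base, 32 mm across, 74 mm high, a fragile bystander; origin at the centre of its underside
- wheel0: bronze coin counter wheel, a flat toothed disc 49 mm across the teeth and 14 mm thick with a hub 20 mm across standing 6 mm higher, 110 g; lies flat; origin at the centre of its underside, z up; may be absent
- wheel1: bronze coin counter wheel, a flat toothed disc 49 mm across the teeth and 14 mm thick with a hub 20 mm across standing 6 mm higher, 110 g; lies flat; origin at the centre of its underside, z up; may be absent
- wheel2: bronze coin counter wheel, a flat toothed disc 49 mm across the teeth and 14 mm thick with a hub 20 mm across standing 6 mm higher, 110 g; lies flat; origin at the centre of its underside, z up; may be absent
- knob0: beige plastic monitor knob, 24 mm high: skirt 42 mm across and 5 mm high, above it a round body 34 mm across, black line on top, 40 g; stands on its skirt; origin at the centre of its underside, z up; may be absent
- knob1: beige plastic monitor knob, 24 mm high: skirt 42 mm across and 5 mm high, above it a round body 34 mm across, black line on top, 40 g; stands on its skirt; origin at the centre of its underside, z up; may be absent
There are look-alikes about, which are no part of the job. Leave any orange or turquoise look-alike of the knob1 alone.

How it is judged:
By the outcome, as a careful person would: the job done as asked, in the order asked, and still so for the second after the job is handed in, with the robot touching nothing.
Of wheel0, wheel1, wheel2, knob0, knob1 only 3 to 5 are there at a start; the rules pass over those that are not, and their reading is None.
At some moment in a run one of wheel0, wheel1, wheel2, knob0, knob1 may be knocked a few centimetres aside while the robot is not near it.
It also fails if it takes over 210 s, if anything falls off the work surface, if the arm or the gripper's body presses on something with over 40 N, if the wrist force passes 120 N, or if a joint passes its speed limit or range.

### The arm

A 6-joint arm with a two-finger parallel gripper is mounted at the origin on the work surface. World frame = base frame: x ahead of the robot, y to its left, z up, the work surface at z = 0. Lengths are in m, angles in degrees, forces in N, time in s.
With the tool pointing down it reaches from about 0.375 to 0.9 m from the base axis. Payload 3.1 kg.
Tool frame: the origin (TCP) lies on the centre line of the jaws, within the pads' length; the fingertips stand 22 mm ahead of it and the grasp point (between the pads) lies 3 mm ahead of it; z points along the fingers, y is the line along which they close (so a half turn about z gives the same grasp; the last joint's range is limited). The gripper opens to 87 mm and grips with 3 to 60 N. Pads are 19 mm wide; open, the fingers measure 117 mm over their backs; the gripper's body (75 mm by 190 mm) begins 51 mm behind the grasp point.
Start: joints at [-86.259, 30.224, 82.088, -0, 67.689, -10.227], TCP at [0.151, -0.606, 0.245] pointing down, gripper open.
Joint ranges: [-176.69, 176.69], [-43.24, 126.21], [12.49, 139.97], [-82, 262], [0, 151.66], [-163.58, 163.58]. Speed limits (degrees/s): [159.86, 159.86, 180, 180, 180, 180].

### API

Orientations are given as a 3x3 rotation matrix whose columns are the frame's x, y, z axes.
In Python, from rig import * gives the robot as it stands.
- The arm moves only by the shell command python3 -m jog 'ROWS'. ROWS is text: rows parted by semicolons, each of 7 numbers parted by spaces: the shift along the tool's x, y, z in mm, then the turn, a rotation vector about the tool's x, y, z in rad, then the finger opening in mm, from 0 to 87. In form: tx ty tz ax ay az fingers; .... A call has 1 to 12 rows; each row shifts and turns the commanded pose from where the row before left it, along the tool's axes as they then stand; what a row does not reach is not made up. A row lasts 1/8 s, in which the tool goes at most 62.5 mm and 10.7 degrees, less where a joint would pass 70% of its speed; a pose out of reach is approached as far as the arm can. A call with a gripper value outside its range is refused whole. The fingers move at their own pace and stop on an object; the grip force is fixed at half the most. Time passes only in rows, so rows that do not move let the fingers close. It gives the time, the measured TCP pose, the force, the opening and the grip force at its end, in the units of the state.
- read_state(): the state, without advancing time (a new reading comes with each control period).
- capture(name): name is "side" or "top"; returns a dict with "color" (384x512x3 uint8, red, green, blue), "camera_matrix" (3x3 intrinsics, pixels), "distortion" ([k1, k2, p1, p2, k3] as OpenCV has them; the pictures are not rectified), "R" (3x3) and "t" (3): a world point X has camera coordinates R X + t. Camera axes: x right, y down, z forward; pixel columns grow to the right and rows downward; lengths in m; the calibration is good to about 2 mm. A picture is of the moment at which its call begins. There is no depth.
- hand_in(): hands the job in; it is judged then, once.
Trained networks look in the newest picture that a camera, given by its name, has taken for a name from the list of things; names that differ only in an ending like _2 or _b are one class to them, and where a whole thing is asked for, a point or a joint stands for the part that bears it (a point fixed in the world has none). Each returns a list of dicts, best first, with "conf" (0 to 1); they miss things now and then, are a little off and sometimes report something else, mostly with a low value. They report only what shows in the picture. A call takes as long as a camera call. They do not tell look-alikes from the thing itself.
- find_in(camera, target): "at" ([x, y, z] in m, in world coordinates, good to about 4 mm: the middle of the surface that is visible of it).
- trace(camera, target): "pixels" (384x512 bool, what is visible of it).
- place_of(camera, target): "at" ([x, y, z] in m, in world coordinates, good to about 4 mm: a listed point, or the origin of a listed thing).
The state is a dict: "time_s": time; "joint_positions": joint angles; "qvel": joint speeds; "tau": joint torques, N m; "position": TCP position; "tcp_rot": TCP orientation; "force": force on the tool from outside, world axes, zero at the start; "moment": the same for the moment, N m; "opening": opening from 0.0 (shut) to 1.0 (fully open); "grasp_force": force on a finger pad.
Only numpy, scipy, OpenCV 4.12 (cv2) and the standard library are available. Lean on these libraries where they do the work, as an engineer would, in place of code of your own. Each camera call takes 0.05 s, during which the arm holds its last target. There are 200 camera calls.

## Working session

There is one attempt and no reset: what is moved stays moved. The work goes in short steps, Python scripts to look and compute and a shell command to move; the robot and the scene stay as the last step left them, time stands still between calls to the robot, and variables do not carry over. Pictures are saved under pics/ and viewed, at most 14 in all, crops included, and the job is handed in when it is done.

```bash
ls; mkdir -p pics; cat > h.py <<'E'
from rig import *
import numpy as np, cv2
def snap(cam,fn):
    c=capture(cam); cv2.imwrite('pics/'+fn,c['color'][:,:,::-1]); return c
def proj(c,X):
    r,_=cv2.Rodrigues(np.array(c['R'])); p,_=cv2.projectPoints(np.array(X,float).reshape(-1,1,3),r,np.array(c['t'],float),np.array(c['camera_matrix'],float),np.array(c['distortion'],float)); return p[:,0]
def unproj(c,uv,z):
    n=cv2.undistortPoints(np.array(uv,float).reshape(-1,1,2),np.array(c['camera_matrix'],float),np.array(c['distortion'],float))[:,0]
    R=np.array(c['R']);t=np.array(c['t']).ravel(); o=-R.T@t; d=np.c_[n,np.ones(len(n))]@R
    return o+d*((z-o[2])/d[:,2])[:,None]
def pl(cam,n,k=5,f=place_of):
    print(cam,n,[(np.round(np.array(d['at'])*1000).astype(int).tolist(),round(d['conf'],2)) for d in f(cam,n)[:k]])
E
python3 - <<'E'
from h import *
for cam in ['top','side']:
    snap(cam,cam+'0.png')
    for n in ['cabinet','hatch_hinge','hatch_eye','pole','pole_tip','pole_eye','rest','rail','peg_tip','low_peg','tube0','wheel0','knob0']: pl(cam,n)
print(read_state())
E
```

```text
pics
top cabinet [([694, 177, 0], 0.79)]
top hatch_hinge [([473, -130, 72], 0.72), ([695, 179, 120], 0.56), ([470, -131, 2], 0.19)]
top hatch_eye [([657, 169, 250], 0.76)]
top pole [([695, 182, 119], 0.66), ([475, -129, 72], 0.63)]
top pole_tip [([632, -159, 14], 0.92)]
top pole_eye []
top rest [([472, -130, 2], 0.75)]
top rail [([532, -372, 2], 0.9)]
top peg_tip [([410, -244, 161], 0.96)]
top low_peg []
top tube0 [([635, 418, -2], 0.56), ([551, 408, -2], 0.55)]
top wheel0 [([427, 114, 1], 0.68), ([435, 207, -2], 0.59), ([746, 193, 124], 0.3)]
top knob0 [([452, 25, 3], 0.69), ([544, 24, 0], 0.65), ([362, -21, -4], 0.58)]
side cabinet [([693, 175, 3], 0.72)]
side hatch_hinge [([693, 179, 117], 0.78), ([635, 418, -4], 0.17)]
side hatch_eye [([657, 170, 246], 0.67)]
side pole [([471, -133, 69], 0.79), ([744, 190, 124], 0.41), ([557, 406, 1], 0.37)]
side pole_tip [([632, -155, 18], 0.61)]
side pole_eye [([355, -122, 71], 0.59)]
side rest [([470, -138, 4], 0.84), ([455, 22, 4], 0.66)]
side rail []
side peg_tip [([413, -243, 166], 0.78)]
side low_peg [([635, -247, 148], 0.76)]
side tube0 [
[... 332 characters left out ...]
.34583568e-03,
        6.76895276e+01, -1.02270162e+01]), 'qvel': array([-0.04593781,  0.01743172, -0.0086394 ,  0.0441649 ,  0.04955865,
        0.13274632]), 'tau': array([-1.67320162e-03, -4.40021646e+01, -1.76981127e+01,  6.31349813e-02,
        5.05015219e-02, -1.45902396e-05]), 'position': array([ 0.15089605, -0.60647619,  0.2445419 ]), 'tcp_rot': array([[ 9.70424426e-01,  2.41405121e-01, -2.36916536e-05],
       [ 2.41405122e-01, -9.70424426e-01,  2.92704406e-05],
       [-1.59249250e-05, -3.41240371e-05, -9.99999999e-01]]), 'force': array([0.62342037, 0.0119936 , 0.36739351]), 'moment': array([-0.01713295,  0.04723479,  0.0021171 ]), 'grasp_force': 0.0, 'opening': 0.9999056771591615}
```

View pics/top0.png

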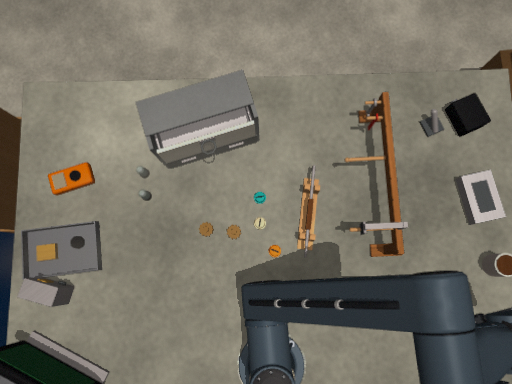

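View pics/side0.png

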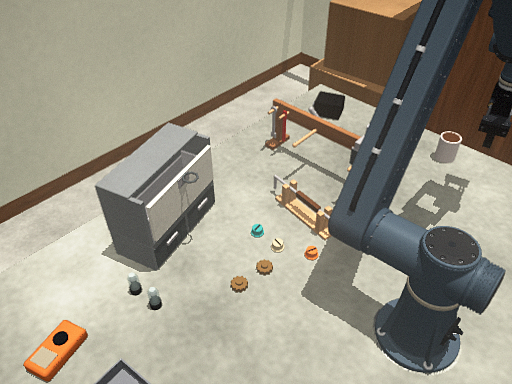

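The top view shows world +x pointing up and +y to the left. The cabinet is at about (200,120), with its eye at (210,155). The pole is in its rest at about (310,210), and the rail is at about (390,170). Wheels are at (206,229) and (233,232), and the beige knob is at (260,223). The turquoise (260,198) and orange (274,250) knobs are look-alikes, and the tubes are at (143,170) and (145,195). The side view agrees.

```bash
cat >> h.py <<'E'
from scipy.spatial.transform import Rotation as Ro
def R_(yaw,tilt=0):  # tool down, tool x along yaw (deg); tilt: fingertips lean towards +tool x
    return Ro.from_euler('z',yaw,degrees=True).as_matrix()@np.diag([1,-1,-1.])@Ro.from_euler('y',tilt,degrees=True).as_matrix()
def to(pos,R=None):
    s=read_state(); T=np.array(s['tcp_rot']); 
    if R is None: R=T
    rv=Ro.from_matrix(T.T@R).as_rotvec(); d=np.array(pos)-s['position']
    print('rot',np.round(rv,3),'then',np.round(R.T@d*1000,1),'| before-rot axes',np.round(T.T@d*1000,1))
E
python3 - <<'E'
from h import *
c=capture('top')
def ang(a,b,z):
    P=unproj(c,[a,b],z); d=P[1]-P[0]; print(np.round(P*1000),np.degrees(np.arctan2(d[1],d[0])))
ang([242,72],[137,100],.276); ang([400,250],[384,95],.188)
m=trace('top','pole'); 
for k in m[:3]:
    p=np.argwhere(k['pixels'])[:,::-1]; print(k['conf'],len(p),p.min(0),p.max(0))
    if p[:,0].min()>280:
        X=unproj(c,p,.07)[:,:2]; v=np.linalg.svd(X-X.mean(0))[2][0]; print(X.mean(0),np.degrees(np.arctan(v[1]/v[0])),X.min(0),X.max(0))
m=trace('top','rail')
p=np.argwhere(m[0]['pixels'])[:,::-1]; p=p[(p[:,0]>383)]; r,=[cv2.minAreaRect(p.astype(np.float32))]; print(r)
hsv=cv2.cvtColor(c['color'],cv2.COLOR_RGB2HSV)
for n in ['rest','pole','pole_tip','peg_tip','rail']: pl('top',n,2)
capture('side')
for n in ['rest','pole','pole_tip','pole_eye','peg_tip','low_peg']: pl('side',n,2)
to([.473,-.131,.2],R_(-8))
E
```

```text
[[874.  64. 276.]
 [796. 373. 276.]] 104.14746840982497
[[ 345. -385.  188.]
 [ 822. -370.  188.]] 1.812272894364821
0.92 311 [305 166] [314 253]
[ 0.49004634 -0.13661449] -8.041243598578635 [ 0.34656568 -0.1574574 ] [ 0.62925674 -0.11661245]
((395.5, 174.0), (164.0, 23.0), 90.0)
top rest [([471, -130, 2], 0.84)]
top pole [([470, -135, 69], 0.61)]
top pole_tip [([634, -245, 151], 0.64), ([630, -160, 14], 0.63)]
top peg_tip [([410, -245, 163], 0.73), ([638, 417, 0], 0.17)]
top rail [([537, -370, 2], 0.84)]
side rest [([472, -139, 4], 0.69)]
side pole [([468, -135, 70], 0.77)]
side pole_tip [([635, -156, 15], 0.63)]
side pole_eye [([430, 113, -2], 0.73), ([470, -135, 0], 0.7)]
side peg_tip [([413, -246, 163], 0.95), ([637, 418, -3], 0.24)]
side low_peg [([634, -246, 148], 0.78), ([429, 112, -1], 0.65)]
rot [0.    0.    0.383] then [ 252.8 -515.7   44.5] | before-rot axes [ 427.4 -383.7   44.5]
```

```bash
python3 -m jog '0 0 -60 0 0 0 87; 0 0 -60 0 0 0 87; 0 0 0 0 0 0.128 87; 0 0 0 0 0 0.128 87; 0 0 0 0 0 0.127 87; 25 -51 0 0 0 0 87; 25 -51 0 0 0 0 87; 25 -51 0 0 0 0 87; 25 -51 0 0 0 0 87; 25 -51 0 0 0 0 87; 25 -51 0 0 0 0 87; 25 -51 0 0 0 0 87'; python3 - <<'E'
from h import *
to([.471,-.134,.073],R_(-8))
E
```

```text
time_s: 3.65
position: [0.3745, -0.2756, 0.3649]
tcp_rot: [[0.99, -0.139, 0.001], [-0.139, -0.99, -0.001], [0.001, 0.001, -1.0]]
force: [0.7, 0.4, 0.4]
opening: 1.0
grasp_force: 0.0
rot [ 0.001 -0.001  0.   ] then [  75.8 -153.7  291.9] | before-rot axes [  75.6 -153.8  291.8]
```

```bash
python3 -m jog '25 -51 0 0 0 0 87; 25 -51 0 0 0 0 87; 26 -52 0 0 0 0 87; 0 0 60 0 0 0 87; 0 0 60 0 0 0 87; 0 0 60 0 0 0 87; 0 0 55 0 0 0 87; 0 0 0 0 0 0 87'; python3 - <<'E'
from h import *
to([.471,-.134,.073],R_(-8))
snap('top','a1.png')
pl('top','pole',2)
E
```

```text
time_s: 4.65
position: [0.4676, -0.1338, 0.126]
tcp_rot: [[0.99, -0.139, -0.009], [-0.139, -0.99, 0.005], [-0.01, -0.004, -1.0]]
force: [0.2, 0.2, -0.1]
opening: 1.002
grasp_force: 0.0
rot [-0.004  0.01   0.   ] then [ 3.4 -0.3 53. ] | before-rot axes [ 4.  -0.1 53. ]
top pole []
```

View pics/a1.png

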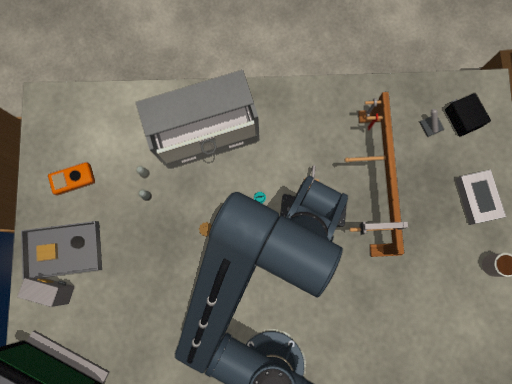

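The arm now hides the pole; only its hook shows at (311,170), and the pose matches the plan. Next I lower onto the pole and grip.

```bash
python3 -m jog '3.5 0 27 -0.004 0.01 0 87; 0 0 26 0 0 0 87; 0 0 0 0 0 0 87; 0 0 0 0 0 0 0; 0 0 0 0 0 0 0; 0 0 0 0 0 0 0; 0 0 0 0 0 0 0; 0 0 0 0 0 0 0; 0 0 0 0 0 0 0'; python3 - <<'E'
from h import *
to([.471,-.134,.073],R_(-8))
E
```

```text
time_s: 5.88
position: [0.474, -0.1358, 0.0765]
tcp_rot: [[0.99, -0.139, 0.009], [-0.139, -0.99, -0.005], [0.01, 0.004, -1.0]]
force: [0.8, 0.9, -0.1]
opening: 0.402
grasp_force: 0.0
rot [ 0.004 -0.01   0.   ] then [-3.2 -1.4  3.5] | before-rot axes [-3.3 -1.4  3.4]
```

```bash
python3 -m jog '-3 0 3.5 0.004 -0.010 0 0; 0 0 0 0 0 0 0; 0 0 0 0 0 0 0; 0 0 0 0 0 0 0; 0 0 0 0 0 0 0; 0 0 0 0 0 0 0'; python3 - <<'E'
from h import *
to([.471,-.134,.073],R_(-8))
E
```

```text
time_s: 6.62
position: [0.4711, -0.1355, 0.073]
tcp_rot: [[0.99, -0.139, -0.0], [-0.139, -0.99, -0.0], [-0.0, 0.0, -1.0]]
force: [-0.2, -0.7, -1.5]
opening: 0.18
grasp_force: 30.0
rot [0. 0. 0.] then [-0.3 -1.5  0. ] | before-rot axes [-0.3 -1.5  0. ]
```

```bash
python3 -m jog '0 0 -40 0 0 0 0; 0 0 -55 0 0 0 0; 0 0 -55 0 0 0 0; 0 0 -55 0 0 0 0; 0 0 -47 0 0 0 0; 0 0 0 0 0 -0.128 0; 0 0 0 0 0 -0.128 0; 0 0 0 0 0 -0.128 0; 0 0 0 0 0 0 0;0 0 0 0 0 0 0'; python3 - <<'E'
from h import *
to([.502,.131,.325],R_(14))
capture('side')
pl('side','pole',2);pl('side','pole_tip',2);pl('side','hatch_eye',2)
E
```

```text
time_s: 7.88
position: [0.4709, -0.1353, 0.3248]
tcp_rot: [[0.971, 0.241, -0.0], [0.241, -0.971, 0.0], [-0.0, -0.0, -1.0]]
force: [-1.2, 0.4, -1.9]
opening: 0.181
grasp_force: 30.0
rot [-0.     0.    -0.001] then [ 9.460e+01 -2.509e+02 -2.000e-01] | before-rot axes [ 9.43e+01 -2.51e+02 -1.00e-01]
side pole [([470, -138, 322], 0.66), ([744, 195, 126], 0.51)]
side pole_tip [([630, -94, 269], 0.52)]
side hatch_eye [([657, 171, 244], 0.74)]
```

```bash
python3 -m jog '19 -50 0 0 0 0 0; 19 -50 0 0 0 0 0; 19 -50 0 0 0 0 0; 19 -50 0 0 0 0 0; 18.5 -51 0 0 0 0 0; 0 0 0 0 0 0 0; 0 0 0 0 0 0 0; 0 0 0 0 0 0 0'; python3 - <<'E'
from h import *
to([.502,.131,.325],R_(14))
c=snap('side','a2.png');pl('side','pole_tip',2);pl('side','hatch_eye',2);pl('side','hatch_hinge',2)
im=c['color'][:,:,::-1];cv2.imwrite('pics/a2.png',cv2.resize(im[110:290,90:290],None,fx=3,fy=3,interpolation=2))
print(proj(c,[[.657,.1695,.25],[.657,.1695,.267]]))
ct=capture('top');pl('top','pole_tip',2);pl('top','hatch_eye',2)
E
```

```text
time_s: 9.07
position: [0.502, 0.1297, 0.3249]
tcp_rot: [[0.971, 0.241, -0.0], [0.241, -0.971, -0.0], [-0.0, 0.0, -1.0]]
force: [0.9, -0.1, -1.9]
opening: 0.178
grasp_force: 30.0
rot [ 0.     0.    -0.001] then [ 0.3 -1.2 -0.1] | before-rot axes [ 0.3 -1.2 -0.1]
side pole_tip [([635, 420, -4], 0.66), ([457, 24, 3], 0.4)]
side hatch_eye [([659, 172, 248], 0.89)]
side hatch_hinge [([696, 180, 118], 0.94)]
[[189.60103515 177.88574351]
 [188.96725806 173.15097741]]
top pole_tip [([661, 164, 268], 0.61), ([694, 180, 120], 0.48)]
top hatch_eye [([659, 167, 251], 0.85)]
```

View pics/a2.png

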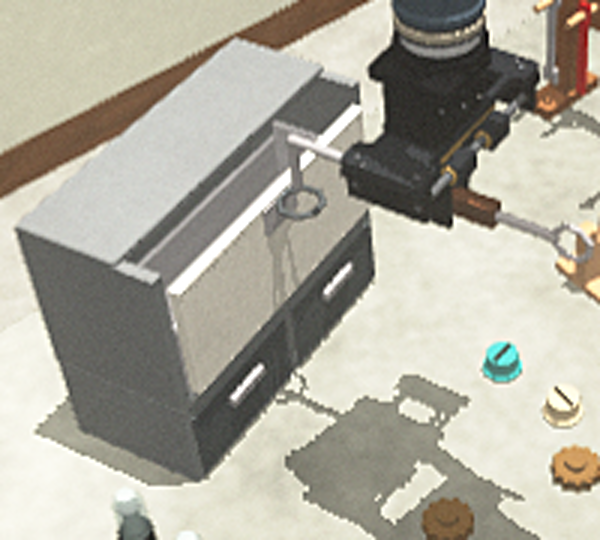

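The enlarged side view shows the hook tip at (297,190) right over the eye ring centred at (302,202). I'll lower it.

```bash
python3 -m jog '0.5 -0.7 14 0 0 0 0; 0 0 14 0 0 0 0; 0 0 14 0 0 0 0; 0 0 12 0 0 0 0; 0 0 0 0 0 0 0; 0 0 0 0 0 0 0'; python3 - <<'E'
from h import *
# finger path: outer bar contact in cabinet x,z vs theta, hatch; TCP target pole origin
for th in np.arange(0,.841,.1):
    c,s=np.cos(th),np.sin(th); x,z=-56,130
    print(round(th,2),np.round([x*c-z*s+0, x*s+z*c],1))
E
```

```text
time_s: 10.18
position: [0.5026, 0.1318, 0.2712]
tcp_rot: [[0.97, 0.242, 0.001], [0.242, -0.97, 0.0], [0.001, 0.0, -1.0]]
force: [-0.5, -0.3, -2.0]
opening: 0.181
grasp_force: 30.0
0.0 [-56. 130.]
0.1 [-68.7 123.8]
0.2 [-80.7 116.3]
0.3 [-91.9 107.6]
0.4 [-102.2   97.9]
0.5 [-111.5   87.2]
0.6 [-119.6   75.7]
0.7 [-126.6   63.4]
0.8 [-132.3   50.4]
```

```bash
python3 -m jog '-7 0 0 0 0 0 0; -7 0 0 0 0 0 0; -6 0 3 0 0 0 0; -6.5 0 3.2 0 0 0 0; -6 0 3.7 0 0 0 0; -6 0 3.8 0 0 0 0; -5.6 0 4.3 0 0 0 0; -5.6 0 4.4 0 0 0 0; -5.2 0 4.8 0 0 0 0; -5.1 0 4.9 0 0 0 0; 0 0 0 0 0 0 0'; python3 - <<'E'
from h import *
c=snap('side','a3.png')
im=c['color'][:,:,::-1];cv2.imwrite('pics/a3.png',cv2.resize(im[110:290,90:290],None,fx=3,fy=3,interpolation=2))
pl('side','hatch_eye',2);pl('side','pole',2)
E
```

```text
time_s: 11.55
position: [0.4425, 0.1172, 0.2382]
tcp_rot: [[0.97, 0.243, -0.004], [0.243, -0.97, 0.0], [-0.004, -0.001, -1.0]]
force: [0.9, -1.0, -1.6]
opening: 0.181
grasp_force: 30.0
side hatch_eye [([439, 120, 239], 0.68), ([609, 155, 220], 0.61)]
side pole [([442, 116, 236], 0.66)]
```

View pics/a3.png

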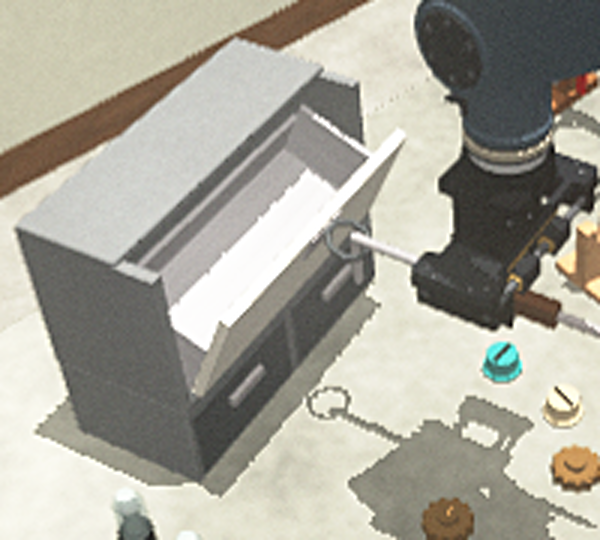

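The hatch is about half open, with the hook still in the ring at (350,240). I'll carry on along the arc.

```bash
python3 -m jog '-4.7 0 5.2 0 0 0 0; -4.6 0 5.4 0 0 0 0; -4.2 0 5.7 0 0 0 0; -4 0 5.8 0 0 0 0; -3.6 0 6.1 0 0 0 0; -3.5 0 6.2 0 0 0 0; -3 0 6.5 0 0 0 0; -3 0 6.5 0 0 0 0; -3 0 2 0 0 0 0; -3 0 2 0 0 0 0; 0 0 0 0 0 0 0'; python3 - <<'E'
from h import *
c=snap('side','a4.png')
im=c['color'][:,:,::-1];cv2.imwrite('pics/a4.png',cv2.resize(im[110:290,90:290],None,fx=3,fy=3,interpolation=2))
pl('side','hatch_eye',2);pl('side','pole',2)
E
```

```text
time_s: 13.08
position: [0.4145, 0.1087, 0.1886]
tcp_rot: [[0.97, 0.242, 0.014], [0.242, -0.97, 0.001], [0.013, 0.002, -1.0]]
force: [10.9, 3.3, -3.1]
opening: 0.178
grasp_force: 30.0
side hatch_eye [([580, 148, 182], 0.95)]
side pole [([413, 109, 189], 0.8), ([393, 76, 0], 0.57)]
```

View pics/a4.png

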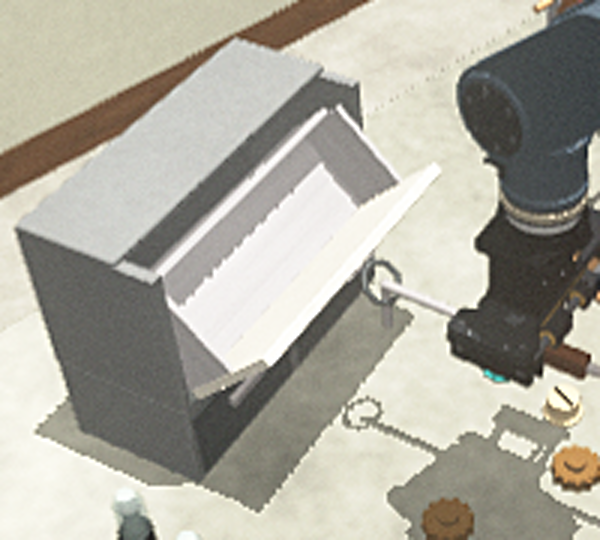

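```bash
python3 -m jog '3 0 0 0 0 0 0; 3 0 -5 0 0 0 0; 0 0 -25 0 0 0 0; 0 0 -35 0 0 0 0; 0 0 -40 0 0 0 0; 0 0 -40 0 0 0 0; 0 0 0 0 0 0.112 0; 0 0 0 0 0 0.113 0; 0 0 0 0 0 0 0'; python3 - <<'E'
from h import *
to([.5315,-.203,.33],R_(1.1))
c=capture('side');pl('side','hatch_eye',2)
E
```

```text
time_s: 14.35
position: [0.4186, 0.1121, 0.3316]
tcp_rot: [[1.0, 0.02, 0.01], [0.02, -1.0, 0.007], [0.01, -0.006, -1.0]]
force: [16.8, 8.5, -16.1]
opening: 0.171
grasp_force: 30.6
rot [-0.006 -0.01   0.001] then [106.8 317.2   1.6] | before-rot axes [106.5 317.3   0.6]
side hatch_eye [([602, 153, 217], 0.98)]
```

```bash
python3 - <<'E'
from h import *
c=snap('side','a5.png')
im=c['color'][:,:,::-1];cv2.imwrite('pics/a5.png',cv2.resize(im[80:260,110:310],None,fx=3,fy=3,interpolation=2))
pl('side','pole',2)
E
```

```text
side pole [([469, 123, 308], 0.69), ([575, 148, 176], 0.64)]
```

View pics/a5.png

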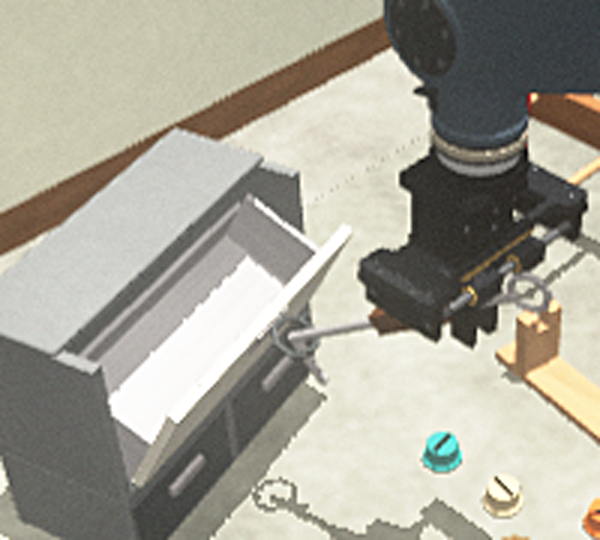

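The pole has pitched in the grip. Its shaft slopes down from (400,320) to the ring at (292,335), and the hook is caught with its tip near (322,380), dragging the hatch part way up. I'll estimate the pole's pose from the picture before recovering.

```bash
python3 - <<'E'
from h import *
from scipy.optimize import least_squares
s=read_state(); G=np.array(s['position'])+3e-3*np.array(s['tcp_rot'])[:,2]
c=capture('side')
obs=np.array([[286,177.3],[207.3,191.7],[217,207]])
def pts(v):
    p,y,sl,dz=v; R=Ro.from_euler('zy',[y,p]).as_matrix()
    return np.array([G+R@[sl-.12,0,dz],G+R@[sl+.16,0,dz],G+R@[sl+.16,0,dz-.055]])
f=lambda v:np.r_[(proj(c,pts(v))-obs).ravel(),v[3]*300]
r=least_squares(f,[.4,.1,0,0],x_scale=[.1,.1,.02,.01]); print(np.round(r.x,3),np.round(r.fun,1)); print(np.round(pts(r.x),3))
print(s['force'],s['moment'])
E
```

```text
[0.565 0.19  0.055 0.01 ] [ 0.2  1.7  0.8 -0.6 -0.6  1.3  3. ]
[[0.37  0.1   0.371]
 [0.603 0.153 0.224]
 [0.573 0.153 0.177]]
[ 16.01317855   7.24269738 -16.19666508] [ 1.52639639 -2.34042213  0.56311942]
```

```bash
python3 -m jog '6 -1 4 0 0 0 0; 6 -1 4 0 0 0 0; 0 0 0 0 0 0 0'; python3 - <<'E'
from h import *
s=read_state(); print(s['force'],s['moment']); capture('side');pl('side','hatch_eye',2)
E
```

```text
time_s: 14.98
position: [0.4254, 0.112, 0.3237]
tcp_rot: [[1.0, 0.02, -0.003], [0.02, -1.0, -0.0], [-0.003, 0.0, -1.0]]
force: [0.1, 0.2, -1.6]
opening: 0.154
grasp_force: 29.4
[ 0.05419324  0.16144504 -1.63935094] [ 0.2140946  -0.02442296  0.04751939]
side hatch_eye [([603, 154, 214], 0.94)]
```

```bash
python3 -m jog '5 -1 0 0 0 0 0; 4 -0.7 -6 0 0 0 0; 5 -1 -8 0 0 0 0; 5 -1 -8 0 0 0 0; 0 0 0 0 0 0 0'; python3 - <<'E'
from h import *
c=snap('side','a6.png')
im=c['color'][:,:,::-1];cv2.imwrite('pics/a6.png',cv2.resize(im[80:260,110:310],None,fx=3,fy=3,interpolation=2))
pl('side','hatch_eye',2);pl('side','pole_tip',2)
E
```

```text
time_s: 15.7
position: [0.446, 0.1163, 0.3473]
tcp_rot: [[1.0, 0.02, 0.002], [0.02, -1.0, 0.0], [0.002, -0.0, -1.0]]
force: [-0.8, 1.0, -2.4]
opening: 0.157
grasp_force: 30.4
side hatch_eye [([613, 155, 221], 0.66)]
side pole_tip [([594, 140, 184], 0.54)]
```

View pics/a6.png

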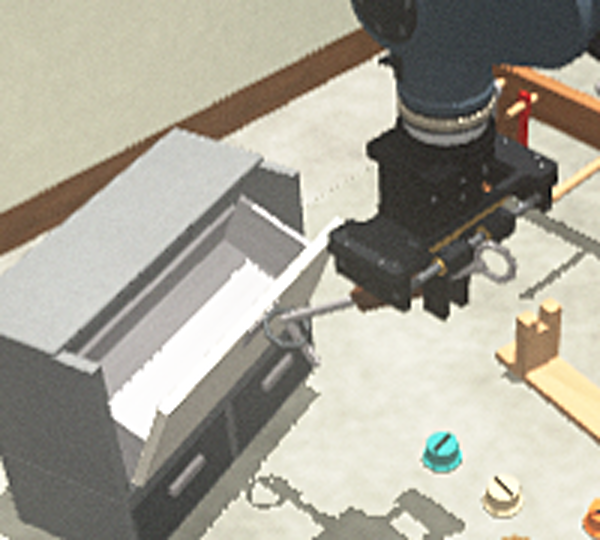

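```bash
cat > fit.py <<'E'
from h import *
from scipy.optimize import least_squares
def fit(obs):
    s=read_state(); G=np.array(s['position'])+3e-3*np.array(s['tcp_rot'])[:,2]
    c=capture('side')
    def pts(v):
        p,y,sl,dz=v; R=Ro.from_euler('zy',[y,p]).as_matrix()
        return np.array([G+R@[sl-.12,0,dz],G+R@[sl+.16,0,dz],G+R@[sl+.16,0,dz-.055]])
    f=lambda v:np.r_[(proj(c,pts(v))-np.array(obs)).ravel(),v[3]*300]
    r=least_squares(f,[.4,.1,0,0],x_scale=[.1,.1,.02,.01]); print(np.round(r.x,3),np.round(r.fun,1)); print(np.round(pts(r.x),3))
E
python3 - <<'E'
from fit import *
fit([[275.7,167.3],[199.3,186.7],[215,200]])
pl('side','hatch_eye',2);pl('side','hatch_hinge',1)
E
```

```text
[0.611 0.165 0.054 0.011] [ 0.2  1.5  3.6 -1.5 -3.3  2.4  3.2]
[[0.398 0.105 0.389]
 [0.625 0.151 0.231]
 [0.593 0.151 0.186]]
side hatch_eye [([613, 156, 223], 0.68), ([592, 139, 180], 0.27)]
side hatch_hinge [([692, 179, 116], 0.87)]
```

```bash
python3 -m jog '8 -2 -7.5 0 0 0 0; 9 -2 -6.5 0 0 0 0; 9 -2 -5.5 0 0 0 0; 9.4 -2 -4.5 0 0 0 0; 9.4 -2 -3.5 0 0 0 0; 0 0 0 0 0 0 0'; python3 - <<'E'
from h import *
c=snap('side','a7.png')
im=c['color'][:,:,::-1];cv2.imwrite('pics/a7.png',cv2.resize(im[80:260,110:310],None,fx=3,fy=3,interpolation=2))
pl('side','hatch_eye',2);pl('side','pole_tip',2);print(read_state()['moment'])
E
```

```text
time_s: 16.75
position: [0.491, 0.1272, 0.3744]
tcp_rot: [[1.0, 0.02, 0.002], [0.02, -1.0, 0.0], [0.002, -0.0, -1.0]]
force: [-0.8, 2.2, -0.7]
opening: 0.156
grasp_force: 30.3
side hatch_eye [([657, 170, 244], 0.88)]
side pole_tip [([641, 153, 212], 0.58)]
[0.28102951 0.14282116 0.16787656]
```

View pics/a7.png

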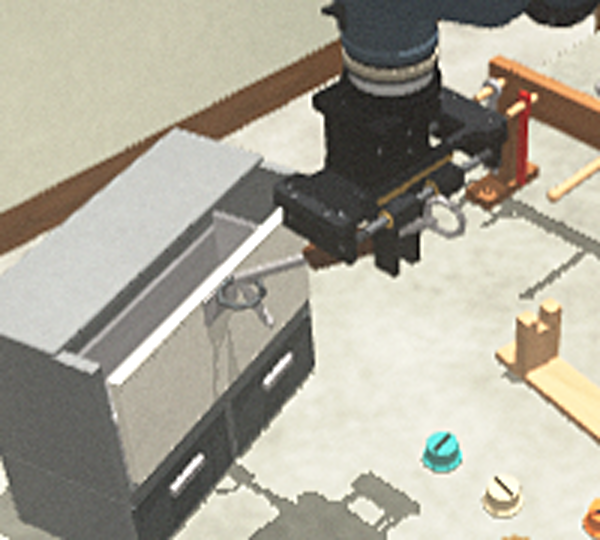

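The hatch is shut again, with the ring at (240,292) and the hook threaded through it, leaning, its tip at (265,320). With the ring level the finger can be drawn out along its own axis.

```bash
python3 -m jog '6 -3 -10 0 0 0 0; 6 -3 -10 0 0 0 0; 6 -3 -10 0 0 0 0; 6 -3 -10 0 0 0 0; 5 -2 -12 0 0 0 0; 0 0 -12 0 0 0 0; 0 0 -12 0 0 0 0;0 0 0 0 0 0 0'; python3 - <<'E'
from h import *
c=snap('side','a8.png')
im=c['color'][:,:,::-1];cv2.imwrite('pics/a8.png',cv2.resize(im[50:230,110:310],None,fx=3,fy=3,interpolation=2))
pl('side','hatch_eye',2);pl('side','pole_tip',2);print(read_state()['moment'])
E
```

```text
time_s: 17.9
position: [0.519, 0.1415, 0.4515]
tcp_rot: [[1.0, 0.02, 0.003], [0.02, -1.0, 0.0], [0.003, -0.0, -1.0]]
force: [-0.3, -0.0, -3.0]
opening: 0.158
grasp_force: 29.6
side hatch_eye [([658, 168, 246], 0.84), ([475, 132, 496], 0.38)]
side pole_tip [([669, 163, 287], 0.64)]
[ 0.01608959  0.12139259 -0.03591622]
```

View pics/a8.png

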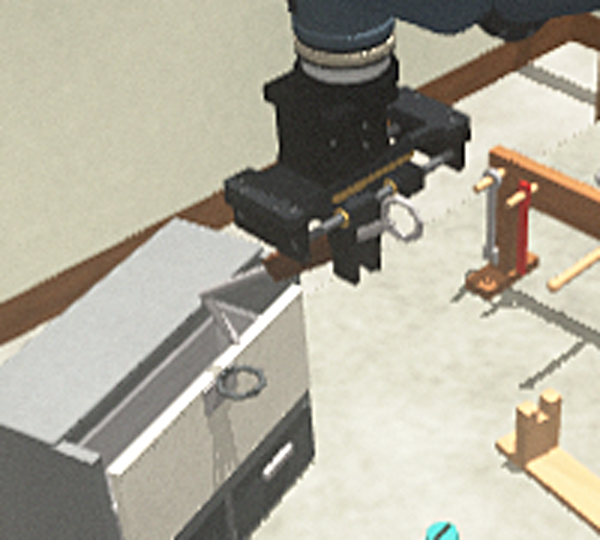

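The hook is free: shaft end at (205,295), tip at (236,340), and the ring below at (242,382). I'll fit the pole pose in the hand so I can put it back in the rest and regrip it.

```bash
cat > fit.py <<'E'
from h import *
from scipy.optimize import least_squares
def fit(obs,x0=[.4,.1,0,0,0],cam='side'):
    s=read_state(); T=np.array(s['tcp_rot']); G=np.array(s['position'])+3e-3*T[:,2]
    c=capture(cam); L=np.array([[-.12,0,0],[.16,0,0],[.16,0,-.055]])
    def pts(v):
        p,y,r,sl,dz=v; R=Ro.from_euler('ZYX',[y,p,r]).as_matrix()
        return G+(L+[sl,0,dz])@R.T
    f=lambda v:np.r_[(proj(c,pts(v))-np.array(obs)).ravel(),v[4]*200,v[2]*3]
    r=least_squares(f,x0,x_scale=[.1,.1,.1,.02,.01]); print('p,y,r,sl,dz',np.round(r.x,3),np.round(r.fun,1)); print(np.round(pts(r.x),3))
    return r.x
E
python3 - <<'E'
from fit import *
fit([[244.7,122],[178.3,148.3],[188.7,163.3]])
capture('top');pl('top','pole_tip',2);pl('top','pole_eye',2);pl('side','pole_eye',3)
E
```

```text
p,y,r,sl,dz [ 0.628  0.155 -0.054  0.048  0.014] [ 0.3  0.9 -0.5 -0.7  0.7  1.   2.7 -0.2]
[[0.468 0.134 0.5  ]
 [0.692 0.169 0.335]
 [0.661 0.162 0.291]]
top pole_tip [([665, 159, 287], 0.54)]
top pole_eye [([473, 136, 492], 0.54)]
side pole_eye [([474, 130, 494], 0.66)]
```

```bash
python3 -m jog '18 11 0 0 0 0 0; 18 11 0 0 0 0 0; 17 11 0 0 0 0 0; 0 0 0 0 0 0 0; 0 0 25 0 0 0 0; 0 0 25 0 0 0 0; 0 0 25 0 0 0 0; 0 0 15 0 0 0 0; 0 0 0 0 0 0 0'; python3 - <<'E'
from h import *
print(read_state()['moment'])
for c in ['side','top']:
    capture(c)
    for n in ['hatch_eye','pole_tip','pole_eye','hatch_hinge']: pl(c,n,2)
E
```

```text
time_s: 19.42
position: [0.5546, 0.1093, 0.3572]
tcp_rot: [[0.999, 0.022, -0.045], [0.022, -1.0, -0.003], [-0.045, 0.002, -0.999]]
force: [-35.4, -4.3, 15.1]
opening: 0.177
grasp_force: 31.1
[-0.56017633  5.72267689  0.14516026]
side hatch_eye [([658, 170, 246], 0.8)]
side pole_tip [([731, 132, 232], 0.83), ([441, 208, -2], 0.59)]
side pole_eye [([493, 100, 388], 0.79), ([394, 78, 1], 0.36)]
side hatch_hinge [([695, 179, 115], 0.9)]
top hatch_eye [([747, 197, 128], 0.58), ([636, 417, 2], 0.28)]
top pole_tip [([730, 131, 232], 0.55)]
top pole_eye [([730, 132, 231], 0.67), ([490, 104, 388], 0.46)]
top hatch_hinge [([635, 418, -2], 0.71)]
```

```bash
python3 -m jog '-8 0 0 0 0 0 0; -8 0 0 0 0 0 0; -6 0 0 0 0 0 0; 0 0 0 0 0 0 0; 0 0 0 0 0 0 0'; python3 - <<'E'
from h import *
s=read_state();print(s['moment'])
for c in ['side','top']:
    capture(c)
    for n in ['hatch_eye','pole_tip','pole_eye']: pl(c,n,2)
E
```

```text
time_s: 20.55
position: [0.5509, 0.1091, 0.36]
tcp_rot: [[1.0, 0.02, 0.001], [0.02, -1.0, 0.0], [0.001, -0.0, -1.0]]
force: [0.7, -0.2, -2.4]
opening: 0.177
grasp_force: 29.6
[-0.01530334  0.14141838  0.00406977]
side hatch_eye [([657, 168, 248], 0.78), ([490, 97, 394], 0.23)]
side pole_tip [([723, 130, 232], 0.85)]
side pole_eye [([491, 102, 396], 0.74), ([632, -246, 150], 0.54)]
top hatch_eye [([743, 197, 125], 0.17)]
top pole_tip [([723, 125, 224], 0.42)]
top pole_eye [([491, 105, 392], 0.67)]
```

```bash
python3 -m jog '-9 0 0 0 0 0 0; 0 0 0 0 0 0 0; 0 0 20 0 0 0 0; 0 0 18 0 0 0 0; -1 0 9 0 0 0 0; -3 0 9 0 0 0 0; -3 0 9 0 0 0 0; -2 0 9 0 0 0 0; 0 0 0 0 0 0 0'; python3 - <<'E'
from h import *
s=read_state();print(s['moment'])
for c in ['side','top']:
    capture(c)
    for n in ['hatch_eye','pole_tip','pole_eye']: pl(c,n,2)
E
```

```text
time_s: 22.08
position: [0.5315, 0.1089, 0.2854]
tcp_rot: [[1.0, 0.02, -0.002], [0.02, -1.0, 0.0], [-0.002, -0.0, -1.0]]
force: [-0.5, 0.6, -0.9]
opening: 0.172
grasp_force: 30.0
[ 0.14988265 -0.1036267   0.12313226]
side hatch_eye [([653, 169, 246], 0.66)]
side pole_tip [([730, 129, 195], 0.62), ([395, 77, 1], 0.53)]
side pole_eye [([467, 102, 302], 0.59)]
top hatch_eye [([661, 166, 250], 0.84)]
top pole_tip [([730, 128, 198], 0.48)]
top pole_eye [([466, 101, 303], 0.64)]
```

```bash
python3 -m jog '-1 0 9 0 0 0 0; -1 0 9 0 0 0 0; 0 0 9 0 0 0 0; 0 0 8 0 0 0 0; 0 0 0 0 0 0 0; 0 0 0 0 0 0 0'; python3 - <<'E'
from h import *
s=read_state();print(s['moment'])
for c in ['side','top']:
    capture(c)
    for n in ['hatch_eye','pole_tip','pole_eye']: pl(c,n,2)
E
```

```text
time_s: 23.22
position: [0.5301, 0.1087, 0.2509]
tcp_rot: [[1.0, 0.02, -0.001], [0.02, -1.0, -0.0], [-0.001, 0.0, -1.0]]
force: [-2.0, 1.1, -0.1]
opening: 0.177
grasp_force: 30.0
[0.08791485 0.02356725 0.09837599]
side hatch_eye [([656, 169, 246], 0.61), ([635, -247, 148], 0.44)]
side pole_tip [([745, 129, 201], 0.55), ([461, 101, 252], 0.34)]
side pole_eye [([463, 103, 254], 0.66)]
top hatch_eye [([656, 167, 249], 0.79)]
top pole_tip [([742, 123, 199], 0.57)]
top pole_eye []
```

```bash
python3 -m jog '-5 0 -2 0 0 0 0; -5 0 -8 0 0 0 0; 0 0 -30 0 0 0 0; 0 0 -30 0 0 0 0; 0 0 -30 0 0 0 0; -20 0 0 0 0 0.115 0; -20 0 0 0 0 0.114 0; 0 0 0 0 0 0 0; 0 0 0 0 0 0 0'; python3 - <<'E'
from h import *
s=read_state();print(s['moment'])
to([.420,-.127,.3],R_(-12))
for c in ['side','top']:
    capture(c)
    for n in ['hatch_eye','pole_tip','pole_eye']: pl(c,n,2)
E
```

```text
time_s: 24.75
position: [0.4809, 0.11, 0.3514]
tcp_rot: [[0.979, -0.206, 0.001], [-0.206, -0.979, -0.0], [0.001, -0.0, -1.0]]
force: [0.4, -0.2, -2.2]
opening: 0.173
grasp_force: 29.9
[ 0.06767551  0.10252773 -0.03259096]
rot [-0.    -0.001  0.002] then [-10.3 244.5  51.4] | before-rot axes [-10.8 244.5  51.3]
side hatch_eye [([657, 170, 246], 0.59)]
side pole_tip [([686, 80, 277], 0.76)]
side pole_eye [([416, 119, 366], 0.71)]
top hatch_eye [([658, 166, 251], 0.78)]
top pole_tip [([684, 79, 275], 0.73)]
top pole_eye [([694, 179, 2], 0.74), ([415, 121, 360], 0.46)]
```

```bash
python3 -m jog '-2 49 0 0 0 0 0; -2 49 0 0 0 0 0; -2 49 0 0 0 0 0; -2 49 0 0 0 0 0; -2.5 48.5 0 0 0 0 0; 0 0 50 0 0 0 0; 0 0 50 0 0 0 0; 0 0 50 0 0 0 0; 0 0 20 0 0 0 0; 0 0 0 0 0 0 0; 0 0 0 0 0 0 0'; python3 - <<'E'
from h import *
s=read_state();print(s['moment'])
to([.420,-.127,.077],R_(-12))
for c in ['side','top']:
    capture(c)
    for n in ['pole_tip','pole_eye','rest']: pl(c,n,2)
E
```

```text
time_s: 26.52
position: [0.4203, -0.1275, 0.1819]
tcp_rot: [[0.978, -0.208, 0.002], [-0.208, -0.978, -0.001], [0.002, 0.001, -1.0]]
force: [0.3, -0.8, -1.5]
opening: 0.17
grasp_force: 29.9
[ 0.04914874  0.14146283 -0.01952438]
rot [ 0.001 -0.002  0.   ] then [ -0.4  -0.4 104.9] | before-rot axes [ -0.6  -0.5 104.9]
side pole_tip [([622, -156, 99], 0.61)]
side pole_eye [([554, 409, 0], 0.62)]
side rest [([471, -138, 3], 0.92)]
top pole_tip [([622, -160, 98], 0.47)]
top pole_eye []
top rest [([742, 192, 125], 0.54), ([554, 409, -2], 0.27)]
```

```bash
python3 -m jog '0 0 40 0 0 0 0; 0 0 35 0 0 0 0; 0 0 10 0 0 0 0; 0 0 6 0 0 0 0; 0 0 5 0 0 0 0; 0 0 0 0 0 0 0; 0 0 0 0 0 0 0'; python3 - <<'E'
from h import *
s=read_state();print(s['moment'])
c=capture('side')
for n in ['pole_tip','pole_eye','pole']: pl('side',n,2)
cv2.imwrite('pics/b1.png',cv2.resize(c['color'][150:270,250:400,::-1],None,fx=5,fy=5,interpolation=2))
capture('top')
for n in ['pole_tip','pole_eye','pole']: pl('top',n,2)
E
```

```text
time_s: 27.8
position: [0.4213, -0.1279, 0.0855]
tcp_rot: [[0.978, -0.208, 0.005], [-0.208, -0.978, -0.003], [0.005, 0.002, -1.0]]
force: [5.6, 0.8, -3.2]
opening: 0.173
grasp_force: 33.4
[ 0.11441946 -1.09574979  0.302797  ]
side pole_tip [([626, -160, 9], 0.4)]
side pole_eye []
side pole []
top pole_tip [([621, -162, 6], 0.56)]
top pole_eye []
top pole []
```

View pics/b1.png

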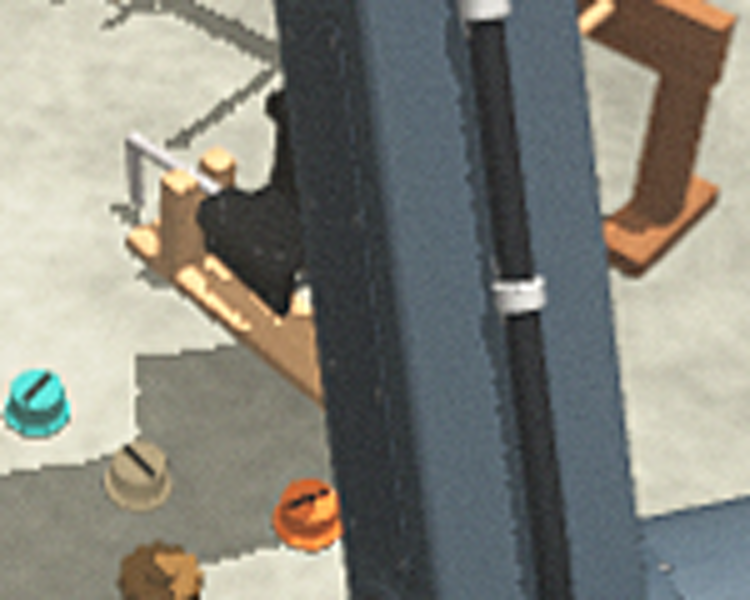

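The front shaft is in the front notch at (200,180), with the hook beyond it at (135,180). I'll lower a little more, release, and regrip at the handle's centre.

```bash
python3 -m jog '0 0 5 0 0 0 0; 0 0 3 0 0 0 0; 0 0 0 0 0 0 0; 0 0 0 0 0 0 20; 0 0 0 0 0 0 24; 0 0 0 0 0 0 50; 0 0 0 0 0 0 87; 0 0 0 0 0 0 87; 0 0 -20 0 0 0 87; 0 0 -50 0 0 0 87; 0 0 0 0 0 0 87'; python3 - <<'E'
from h import *
for c in ['side','top']:
    capture(c)
    for n in ['pole_tip','pole_eye','pole']: pl(c,n,2)
to([.471,-.1345,.073],R_(-8))
E
```

```text
time_s: 29.58
position: [0.4195, -0.1272, 0.1496]
tcp_rot: [[0.978, -0.208, 0.003], [-0.208, -0.978, -0.002], [0.004, 0.002, -1.0]]
force: [-0.1, -0.2, -1.7]
opening: 0.878
grasp_force: 0.0
side pole_tip [([633, -164, 18], 0.61)]
side pole_eye [([638, 418, -1], 0.74), ([439, 209, -4], 0.34)]
side pole [([471, -136, 72], 0.58)]
top pole_tip [([631, -167, 13], 0.67)]
top pole_eye []
top pole []
rot [-0.001  0.002 -0.07 ] then [53.   0.6 73.1] | before-rot axes [53.1 -3.1 73. ]
```

```bash
python3 -m jog '26 0 0 0 0 -0.03 87; 26 0 0 0 0 -0.022 87; 25 3 0 0 0 0 87; 0 0 0 0 0 0 87; 0 0 0 0 0 0 87'; python3 - <<'E'
from h import *
to([.4967,-.140,.073],R_(-9))
for c in ['side','top']:
    capture(c)
    for n in ['pole_tip','pole_eye','pole']: pl(c,n,2)
E
```

```text
time_s: 30.6
position: [0.4928, -0.143, 0.1463]
tcp_rot: [[0.988, -0.156, -0.003], [-0.156, -0.988, 0.002], [-0.003, -0.001, -1.0]]
force: [0.0, -0.1, 0.5]
opening: 1.002
grasp_force: 0.0
rot [-0.001  0.003 -0.   ] then [ 3.3 -3.6 73.3] | before-rot axes [ 3.6 -3.5 73.2]
side pole_tip [([632, -162, 18], 0.62)]
side pole_eye []
side pole [([471, -135, 68], 0.52)]
top pole_tip []
top pole_eye []
top pole []
```

```bash
python3 -m jog '3.5 -3 40 0 0.002 0 87; 0 0 33 0 0 0 60; 0 0 0 0 0 0 0; 0 0 0 0 0 0 0; 0 0 0 0 0 0 0; 0 0 0 0 0 0 0; 0 0 0 0 0 0 0; 0 0 0 0 0 0 0; 0 0 0 0 0 0 0; 0 0 0 0 0 0 0; 0 0 0 0 0 0 0; 0 0 0 0 0 0 0'; python3 - <<'E'
from h import *
to([.4967,-.140,.073],R_(-9))
E
```

```text
time_s: 32.5
position: [0.4984, -0.1411, 0.0741]
tcp_rot: [[0.988, -0.156, 0.002], [-0.156, -0.988, 0.0], [0.002, -0.0, -1.0]]
force: [0.9, 2.1, 2.4]
opening: 0.18
grasp_force: 29.8
rot [-0.    -0.002  0.   ] then [-1.9 -0.9  1.1] | before-rot axes [-1.9 -0.9  1. ]
```

```bash
python3 -m jog '0 0 -40 0 0 0 0; 0 0 -55 0 0 0 0; 0 0 -55 0 0 0 0; 0 0 -55 0 0 0 0; 0 0 -48 0 0 0 0; 0 0 0 0 0 -0.134 0; 0 0 0 0 0 -0.134 0; 0 0 0 0 0 -0.133 0; 0 0 0 0 0 0 0;0 0 0 0 0 0 0'; python3 - <<'E'
from h import *
for c in ['side','top']:
    capture(c)
    for n in ['pole_tip','pole_eye','pole']: pl(c,n,2)
to([.527,.137,.325],R_(14))
E
```

```text
time_s: 33.75
position: [0.4978, -0.1414, 0.3266]
tcp_rot: [[0.971, 0.239, 0.001], [0.239, -0.971, -0.0], [0.001, 0.0, -1.0]]
force: [-0.1, -1.0, -2.2]
opening: 0.181
grasp_force: 29.7
side pole_tip [([628, -111, 269], 0.64)]
side pole_eye []
side pole [([468, -150, 322], 0.73)]
top pole_tip [([629, -112, 267], 0.78), ([657, 170, 251], 0.55)]
top pole_eye [([355, -176, 322], 0.53)]
top pole [([470, -145, 325], 0.61), ([694, 179, 1], 0.31)]
rot [ 0.001 -0.002 -0.001] then [  95.5 -263.1    2. ] | before-rot axes [  95.2 -263.2    2. ]
```

```bash
python3 -m jog '19 -53 0 0 0 0 0; 19 -53 0 0 0 0 0; 19 -53 0 0 0 0 0; 19 -53 0 0 0 0 0; 19 -52 1 0 0 0 0; 0 0 0 0 0 0 0; 0 0 0 0 0 0 0; 0 0 0 0 0 0 0'; python3 - <<'E'
from h import *
for c in ['side','top']:
    capture(c)
    for n in ['pole_tip','hatch_eye']: pl(c,n,2)
to([.527,.138,.325],R_(14))
E
```

```text
time_s: 35.15
position: [0.5265, 0.1365, 0.326]
tcp_rot: [[0.971, 0.24, 0.002], [0.24, -0.971, -0.001], [0.002, 0.001, -1.0]]
force: [-0.5, 0.3, -1.5]
opening: 0.18
grasp_force: 29.7
side pole_tip [([660, 170, 271], 0.97)]
side hatch_eye [([658, 170, 247], 0.64)]
top pole_tip [([551, 409, -1], 0.62), ([661, 167, 269], 0.47)]
top hatch_eye [([658, 171, 252], 0.92)]
rot [ 0.001 -0.002 -0.002] then [ 0.6 -0.8  1.1] | before-rot axes [ 0.6 -0.8  1.1]
```

```bash
python3 -m jog '-1 -0.5 14 0 0 0 0; 0 0 14 0 0 0 0; 0 0 14 0 0 0 0; 0 0 13 0 0 0 0; 0 0 0 0 0 0 0; -7 0 0 0 0 0 0; -6 0 0 0 0 0 0; -6 0 3 0 0 0 0; -6.5 0 3.2 0 0 0 0; -6 0 3.7 0 0 0 0; -6 0 3.8 0 0 0 0; 0 0 0 0 0 0 0' && python3 -m jog '-5.6 0 4.3 0 0 0 0; -5.6 0 4.4 0 0 0 0; -5.2 0 4.8 0 0 0 0; -5.1 0 4.9 0 0 0 0; -4.7 0 5.2 0 0 0 0; -4.6 0 5.4 0 0 0 0; -4.2 0 5.7 0 0 0 0; -4 0 5.8 0 0 0 0; -3.6 0 6.1 0 0 0 0; -3.5 0 6.2 0 0 0 0; -3 0 6.5 0 0 0 0; -3 0 6.5 0 0 0 0'; python3 - <<'E'
from h import *
for c in ['side','top']:
    capture(c)
    for n in ['pole_tip','hatch_eye','pole_eye']: pl(c,n,2)
E
```

```text
time_s: 36.95
position: [0.4877, 0.1287, 0.2567]
tcp_rot: [[0.97, 0.241, -0.001], [0.241, -0.97, -0.001], [-0.001, 0.0, -1.0]]
force: [1.2, 1.5, -2.1]
opening: 0.182
grasp_force: 29.9
time_s: 38.45
position: [0.442, 0.1164, 0.1918]
tcp_rot: [[0.971, 0.241, 0.01], [0.241, -0.971, 0.0], [0.01, 0.002, -1.0]]
force: [8.5, 1.0, -1.0]
opening: 0.18
grasp_force: 29.9
side pole_tip [([575, 148, 134], 0.82)]
side hatch_eye [([579, 149, 180], 0.93), ([300, 79, 185], 0.7)]
side pole_eye [([299, 79, 184], 0.63)]
top pole_tip [([572, 147, 133], 0.42), ([535, -374, 1], 0.22)]
top hatch_eye [([580, 144, 184], 0.57)]
top pole_eye [([301, 83, 185], 0.6), ([573, 143, 134], 0.38)]
```

```bash
python3 -m jog '-3 0 2 0 0 0 0; 0 0 0 0 0 0 0; 0 0 0 0 0 0 0' && python3 -m jog '5 0 0 0 0 0 0; 4 0 0 0 0 0 0; 3 0 -4 0 0 0 0; 0 0 0 0 0 0 0; 0 0 0 0 0 0 0'; python3 - <<'E'
from h import *
print(read_state()['moment'])
for c in ['side','top']:
    capture(c)
    for n in ['pole_tip','hatch_eye','pole_eye']: pl(c,n,2)
E
```

```text
time_s: 39.22
position: [0.4417, 0.1161, 0.1908]
tcp_rot: [[0.97, 0.241, 0.016], [0.241, -0.971, 0.001], [0.016, 0.003, -1.0]]
force: [10.8, 2.8, -2.7]
opening: 0.179
grasp_force: 29.9
time_s: 39.85
position: [0.4466, 0.1185, 0.1931]
tcp_rot: [[0.97, 0.242, 0.0], [0.242, -0.97, -0.0], [0.0, 0.0, -1.0]]
force: [0.2, 0.4, -1.9]
opening: 0.18
grasp_force: 30.0
[ 0.01635383 -0.04916686  0.02437398]
side pole_tip [([577, 150, 137], 0.9), ([556, 408, 1], 0.37)]
side hatch_eye [([581, 149, 178], 0.78)]
side pole_eye [([304, 83, 188], 0.74)]
top pole_tip [([579, 149, 138], 0.4)]
top hatch_eye [([581, 145, 187], 0.9)]
top pole_eye [([304, 84, 186], 0.65)]
```

```bash
python3 -m jog '-2 0 -6 0 0 0 0; 0 0 -8 0 0 0 0; 0 0 -8 0 0 0 0; 0 0 -8 0 0 0 0; 0 0 0 0 0 0 0'; python3 - <<'E'
from h import *
print(read_state()['moment'])
for c in ['side']:
    capture(c)
    for n in ['pole_tip','hatch_eye','pole_eye']: pl(c,n,2)
E
```

```text
time_s: 40.88
position: [0.4461, 0.1181, 0.2242]
tcp_rot: [[0.97, 0.241, 0.004], [0.241, -0.97, -0.0], [0.004, 0.001, -1.0]]
force: [0.0, -0.2, -1.8]
opening: 0.182
grasp_force: 30.0
[ 0.0009795  -0.01748663 -0.02202382]
side pole_tip [([578, 152, 168], 0.96), ([456, 23, 2], 0.35)]
side hatch_eye [([581, 147, 180], 0.91)]
side pole_eye [([304, 82, 217], 0.89)]
```

```bash
python3 -m jog '0 0 -20 0 0 0 0; 0 0 -40 0 0 0 0; 0 0 -46 0 0 0 0; 0 0 0 0 0 0.112 0; 0 0 0 0 0 0.113 0; 0 0 0 0 0 0 0; 0 0 0 0 0 0 0'; python3 - <<'E'
from h import *
to([.5577,-.2025,.33],R_(1.1))
for c in ['side','top']:
    capture(c)
    for n in ['pole_tip','hatch_eye','pole_eye']: pl(c,n,1)
E
```

```text
time_s: 41.95
position: [0.445, 0.1181, 0.3289]
tcp_rot: [[1.0, 0.02, 0.001], [0.02, -1.0, -0.0], [0.001, 0.0, -1.0]]
force: [1.0, 0.5, -2.7]
opening: 0.177
grasp_force: 30.0
rot [ 0.    -0.001  0.001] then [106.5 322.7  -1.1] | before-rot axes [106.1 322.8  -0.9]
side pole_tip []
side hatch_eye [([584, 149, 177], 0.74)]
side pole_eye [([296, 112, 322], 0.78)]
top pole_tip [([580, 117, 273], 0.76)]
top hatch_eye []
top pole_eye [([637, 417, -3], 0.39)]
```

```bash
python3 -m jog '18 54 0 0 0 0 0; 18 54 0 0 0 0 0; 18 54 0 0 0 0 0; 18 54 0 0 0 0 0; 17 54 0 0 0 0 0; 17 52 0 0 0 0 0; 0 0 50 0 0 0 0; 0 0 50 0 0 0 0; 0 0 45 0 0 0 0; 0 0 12 0 0 0 0; 0 0 0 0 0 0 0; 0 0 0 0 0 0 0'; python3 - <<'E'
from h import *
to([.5577,-.2025,.171],R_(1.1))
for c in ['side','top']:
    cc=capture(c)
    for n in ['pole_tip','pole_eye','peg_tip','low_peg']: pl(c,n,1)
    if c=='side': cv2.imwrite('pics/b2.png',cv2.resize(cc['color'][60:210,230:430,::-1],None,fx=4,fy=4,interpolation=2))
E
```

```text
time_s: 43.85
position: [0.5591, -0.2027, 0.1748]
tcp_rot: [[1.0, 0.019, 0.006], [0.019, -1.0, -0.003], [0.006, 0.003, -1.0]]
force: [0.6, -0.1, -1.0]
opening: 0.183
grasp_force: 30.0
rot [ 0.003 -0.006 -0.   ] then [-1.4 -0.2  3.8] | before-rot axes [-1.4 -0.2  3.7]
side pole_tip [([697, -202, 119], 0.54)]
side pole_eye []
side peg_tip []
side low_peg [([635, -247, 150], 0.98)]
top pole_tip [([694, -205, 116], 0.54)]
top pole_eye []
top peg_tip [([412, -245, 164], 0.75)]
top low_peg []
```

View pics/b2.png

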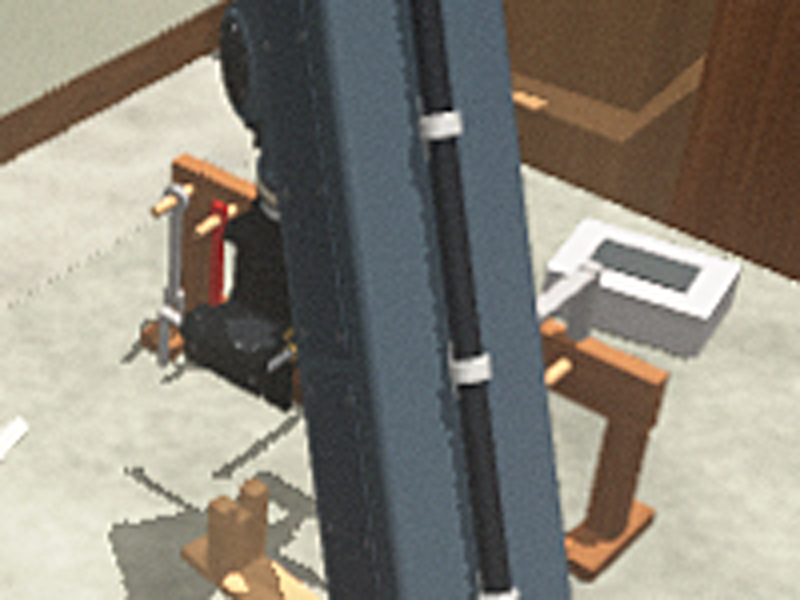

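The arm hides the pole in this view; only the wrench, spudger and rail board (180–260,160–330) show. I'll go on from the measurements and watch the force.

```bash
python3 -m jog '-2 0 5 0.003 -0.006 0 0; 0 0 0 0 0 0 0; 0 12 0 0 0 0 0; 0 12 0 0 0 0 0; 0 12 0 0 0 0 0; 0 12 0 0 0 0 0; 0 10 0 0 0 0 0; 0 0 0 0 0 0 0'; python3 - <<'E'
from h import *
print(read_state()['moment'])
to([.558,-.338,.170],R_(1.1))
for c in ['side','top']:
    cc=capture(c)
    for n in ['pole_tip','pole_eye','keeper']: pl(c,n,2)
E
```

```text
time_s: 45.35
position: [0.5567, -0.261, 0.1675]
tcp_rot: [[1.0, 0.018, -0.004], [0.018, -1.0, 0.002], [-0.004, -0.002, -1.0]]
force: [-0.7, 0.4, -1.2]
opening: 0.182
grasp_force: 30.0
[ 0.03797453 -0.04794324 -0.02160238]
rot [-0.002  0.004 -0.002] then [-0.2 77.  -2.5] | before-rot axes [-0.1 77.  -2.7]
side pole_tip [([692, -261, 110], 0.58), ([693, 178, 121], 0.25)]
side pole_eye []Traceback (most recent call last):
  File "<stdin>", line 6, in <module>
  File "h.py", line 12, in pl
    print(cam,n,[(np.round(np.array(d['at'])*1000).astype(int).tolist(),round(d['conf'],2)) for d in f(cam,n)[:k]])
                                                                                                     ~^^^^^^^
ValueError: it knows: cabinet, hatch_bin, hatch_eye, hatch_hinge, knob, low_peg, peg_tip, pole, pole_eye, pole_tip, rail, rest, tube, wheel
```

```bash
python3 -m jog '0 11 -2 -0.002 0.003 0 0; 0 11 0 0 0 0 0; 0 11 0 0 0 0 0; 0 11 0 0 0 0 0; 0 11 0 0 0 0 0; 0 11 0 0 0 0 0; 0 10 0 0 0 0 0; 0 0 0 0 0 0 0; 0 0 0 0 0 0 0'; python3 - <<'E'
from h import *
print(read_state()['moment'])
to([.558,-.338,.160],R_(1.1))
for c in ['side','top']:
    cc=capture(c)
    for n in ['pole_tip','pole_eye','peg_tip']: pl(c,n,2)
E
```

```text
time_s: 46.62
position: [0.558, -0.3356, 0.1693]
tcp_rot: [[1.0, 0.019, -0.001], [0.019, -1.0, 0.001], [-0.001, -0.001, -1.0]]
force: [-0.7, -0.1, -1.5]
opening: 0.179
grasp_force: 30.0
[ 0.00490214 -0.00499301 -0.0366848 ]
rot [-0.001  0.001 -0.   ] then [-0.   2.4  9.3] | before-rot axes [-0.   2.4  9.3]
side pole_tip [([637, -245, 146], 0.62), ([694, -335, 111], 0.52)]
side pole_eye [([470, -136, 2], 0.55)]
side peg_tip [([456, 26, 1], 0.15)]
top pole_tip [([692, -339, 112], 0.54)]
top pole_eye [([635, 417, -2], 0.72)]
top peg_tip []
```

```bash
python3 -m jog '0 2 0 0 0 0 0; 0 0 4 0 0 0 0; 0 0 3 0 0 0 0; 0 0 1.5 0 0 0 0; 0 0 0 0 0 0 0; 0 0 0 0 0 0 0'; python3 - <<'E'
from h import *
print(read_state()['moment'])
E
```

```text
time_s: 47.78
position: [0.5582, -0.3379, 0.1613]
tcp_rot: [[1.0, 0.019, -0.001], [0.019, -1.0, 0.0], [-0.001, -0.0, -1.0]]
force: [-1.5, 0.4, 3.4]
opening: 0.179
grasp_force: 30.0
[0.12180039 0.35702904 0.00932582]
```

```bash
python3 -m jog '0 0 2 0 0 0 0; 0 0 0 0 0 0 0; 0 0 0 0 0 0 22; 0 0 0 0 0 0 22; 0 0 0 0 0 0 22; 0 0 0 0 0 0 22; 0 0 -8 0 0 0 22; 0 0 -20 0 0 0 22; 0 0 -50 0 0 0 22; 0 0 -50 0 0 0 22; 0 0 0 0 0 0 40'; python3 - <<'E'
from h import *
to([.43,.115,.25],R_(14))
for c in ['side','top']:
    cc=capture(c)
    for n in ['pole','pole_tip','pole_eye','peg_tip']: pl(c,n,2)
E
```

```text
time_s: 49.15
position: [0.5607, -0.3399, 0.2931]
tcp_rot: [[1.0, 0.019, 0.008], [0.019, -1.0, -0.007], [0.008, 0.008, -1.0]]
force: [-0.7, -0.2, -0.2]
opening: 0.305
grasp_force: 0.0
rot [ 0.008 -0.007 -0.225] then [ -16.7 -473.    43.1] | before-rot axes [-122.4 -457.6   38.7]
side pole []
side pole_tip [([696, -335, 103], 0.51)]
side pole_eye [([690, 180, 117], 0.62)]
side peg_tip []
top pole []
top pole_tip [([694, -339, 102], 0.51)]
top pole_eye []
top peg_tip []
```

```bash
python3 -m jog '0 0 -45 0 0 0 70; 0 0 0 0 0 -0.112 70; 0 0 0 0 0 -0.113 70; -2 -59 0 0 0 0 70; -2 -59 0 0 0 0 70; -2 -59 0 0 0 0 70; -2 -59 0 0 0 0 70; -2 -59 0 0 0 0 70; -2 -59 0 0 0 0 70; -2 -59 0 0 0 0 70; -2 -59 0 0 0 0 70; 0 0 0 0 0 0 70'; python3 - <<'E'
from h import *
to([.43,.115,.2],R_(14))
for c in ['side','top']:
    cc=capture(c)
    for n in ['wheel','knob','tube','pole','pole_eye','hatch_eye','hatch_hinge']: pl(c,n,4)
    if c=='side': cv2.imwrite('pics/b3.png',cv2.resize(cc['color'][70:210,240:440,::-1],None,fx=4,fy=4,interpolation=2))
E
```

```text
time_s: 51.15
position: [0.4269, 0.1195, 0.3323]
tcp_rot: [[0.969, 0.248, -0.002], [0.248, -0.969, 0.001], [-0.002, -0.002, -1.0]]
force: [0.7, -1.0, 0.3]
opening: 0.807
grasp_force: 0.0
rot [-0.002  0.002  0.006] then [  1.9   5.1 132.3] | before-rot axes [  2.1   5.4 132.3]
side wheel [([727, 186, 164], 0.57), ([438, 208, -3], 0.54), ([394, 75, -2], 0.49), ([555, 412, 2], 0.45)]
side knob [([536, 26, 3], 0.67), ([357, -19, -1], 0.55), ([456, 24, 1], 0.48), ([579, 146, 180], 0.31)]
side tube [([638, 415, -2], 0.67), ([556, 409, 1], 0.63)]
side pole []
side pole_eye [([411, -244, 168], 0.59), ([694, -335, 103], 0.26), ([552, 408, -2], 0.17)]
side hatch_eye [([582, 144, 181], 0.73)]
side hatch_hinge [([693, 178, 119], 0.78)]
top wheel [([393, 76, 3], 0.5), ([632, -247, 147], 0.48)]
top knob [([542, 25, 4], 0.62), ([363, -25, -1], 0.54), ([450, 27, 0], 0.49)]
top tube [([557, 408, -3], 0.58), ([635, 418, -2], 0.5)]
top pole [([531, -336, 160], 0.92)]
top pole_eye [([412, -340, 157], 0.74)]
top hatch_eye [([579, 144, 184], 0.71)]
top hatch_hinge [([693, 177, 121], 0.8)]
```

View pics/b3.png

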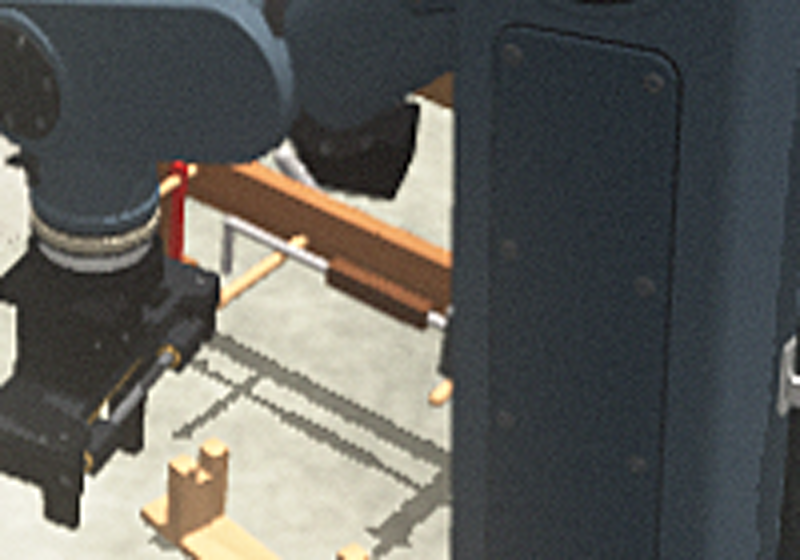

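The pole hangs level, with its shaft over the low peg at (300,240); the eye end is behind the arm, but the network puts the eye at (412,-340,157), as it should be. One wheel has been knocked to (394,76).

```bash
python3 -m jog '-22 17 50 0 0 0 70; -21 18 50 0 0 0.006 70; 0 0 60 0 0 0 70; 0 0 60 0 0 0 70; 0 0 40 0 0 0 70; 0 0 0 0 0 0 70; 0 0 0 0 0 0 70'; python3 - <<'E'
from h import *
to([.3935,.0755,.025],R_(14))
for c in ['side','top']:
    capture(c); pl(c,'wheel',4)
E
```

```text
time_s: 52.82
position: [0.3961, 0.072, 0.0732]
tcp_rot: [[0.972, 0.236, 0.001], [0.236, -0.972, 0.0], [0.001, -0.0, -1.0]]
force: [0.2, 0.8, 0.7]
opening: 0.803
grasp_force: 0.0
rot [-0.    -0.001 -0.006] then [-1.7 -4.  48.2] | before-rot axes [-1.8 -4.  48.2]
side wheel [([440, 211, -1], 0.56), ([396, 74, 2], 0.56)]
top wheel [([530, -335, 157], 0.16)]
```

```bash
python3 -m jog '-1 -3 24 0 0 0 70; 0 0 24 0 0 0 70; 0 0 0 0 0 0 0; 0 0 0 0 0 0 0; 0 0 0 0 0 0 0; 0 0 0 0 0 0 0; 0 0 0 0 0 0 0; 0 0 0 0 0 0 0'; python3 - <<'E'
from h import *
c=lambda x,y:(694+.9703*x-.2419*y,178+.2419*x+.9703*y)
for y in (-70,0,70): print(y,c(-45,y))
to([*(np.array(c(-45,0))/1e3),.30],R_(14))
E
```

```text
time_s: 54.02
position: [0.3941, 0.0747, 0.0252]
tcp_rot: [[0.972, 0.235, 0.001], [0.235, -0.972, 0.0], [0.001, -0.0, -1.0]]
force: [-0.5, -0.1, 7.4]
opening: 0.494
grasp_force: 30.0
-70 (667.2695, 99.19349999999999)
0 (650.3365, 167.1145)
70 (633.4035, 235.0355)
rot [-0.    -0.001 -0.007] then [ 271.   -27.7 -274.8] | before-rot axes [ 271.1  -29.6 -274.5]
```

```bash
python3 -m jog '0 0 -40 0 0 0 0; 0 0 -60 0 0 0 0; 0 0 -60 0 0 0 0; 0 0 -60 0 0 0 0; 0 0 -60 0 0 0 0; 54 8 0 0 0 0 0; 54 8 0 0 0 0 0; 54 8 0 0 0 0 0; 54 8 0 0 0 0 0; 55 8 0 0 0 0 0; 0 0 0 0 0 0 0;0 0 0 0 0 0 0'; python3 - <<'E'
from h import *
to([.667,.099,.216],R_(14))
for c in ['side','top']:
    capture(c); pl(c,'wheel',4)
E
```

```text
time_s: 55.52
position: [0.6652, 0.0995, 0.303]
tcp_rot: [[0.972, 0.236, -0.005], [0.236, -0.972, 0.001], [-0.004, -0.002, -1.0]]
force: [-0.2, 0.1, -1.0]
opening: 0.495
grasp_force: 30.0
rot [-0.002  0.004 -0.006] then [ 1.6  0.9 87. ] | before-rot axes [ 2.   1.1 87. ]
side wheel [([439, 209, -6], 0.77)]
top wheel [([666, 99, 276], 0.46)]
```

```bash
python3 -m jog '0 1 35 -0.002 0.004 -0.006 0; 0 0 35 0 0 0 0; 0 0 16 0 0 0 0; 0 0 0 0 0 0 0; 0 0 0 0 0 0 60; 0 0 0 0 0 0 70; 0 0 0 0 0 0 70; 0 0 0 0 0 0 70; 0 0 -50 0 0 0 70; 0 0 -50 0 0 0 70; 0 0 0 0 0 0 70'; python3 - <<'E'
from h import *
print(read_state()['force'])
for c in ['side','top']:
    capture(c); pl(c,'wheel',4); pl(c,'hatch_eye',1)
    if c=='side': pl(c,'knob',4)
to([.4385,.2095,.12],R_(14))
E
```

```text
time_s: 57.1
position: [0.6695, 0.0986, 0.3241]
tcp_rot: [[0.97, 0.241, 0.015], [0.241, -0.97, -0.001], [0.015, 0.004, -1.0]]
force: [1.3, 0.9, 0.3]
opening: 0.802
grasp_force: 0.0
[1.28055863 0.8577092  0.31775936]
side wheel [([440, 210, -3], 0.55), ([698, 103, 140], 0.47)]
side hatch_eye [([580, 148, 182], 0.73)]
side knob [([357, -18, 2], 0.67), ([456, 24, 4], 0.6), ([538, 22, 3], 0.54)]
top wheel [([697, 104, 140], 0.4)]
top hatch_eye []
rot [ 0.     0.    -0.001] then [-193.9 -162.8  196.3] | before-rot axes [-194.  -162.7  196.2]
```

```bash
python3 -m jog '-48 -41 0 0 0 0 70; -49 -41 0 0 0 0 70; -49 -41 0 0 0 0 70; -48 -40 0 0 0 0 70; 0 0 60 0 0 0 70; 0 0 60 0 0 0 70; 0 0 60 0 0 0 70; 0 0 50 0 0 0 70; 0 0 0 0 0 0 70; 0 0 0 0 0 0 70'; python3 - <<'E'
from h import *
to([.4385,.2095,.027],R_(14))
for c in ['side','top']:
    capture(c); pl(c,'wheel',4)
E
```

```text
time_s: 58.7
position: [0.4438, 0.2085, 0.0883]
tcp_rot: [[0.97, 0.241, 0.005], [0.241, -0.97, -0.0], [0.005, 0.001, -1.0]]
force: [-0.1, -0.5, -0.1]
opening: 0.808
grasp_force: 0.0
rot [ 0.001 -0.005 -0.001] then [-4.9 -2.3 61.3] | before-rot axes [-5.1 -2.3 61.2]
side wheel [([700, 104, 140], 0.58), ([455, 24, 0], 0.39)]
top wheel [([698, 103, 140], 0.42)]
```

```bash
python3 -m jog '-4.5 -2 31 0 -0.004 0 70; 0 0 30 0 0 0 70; 0 0 0 0 0 0 0; 0 0 0 0 0 0 0; 0 0 0 0 0 0 0; 0 0 0 0 0 0 0; 0 0 0 0 0 0 0; 0 0 0 0 0 0 0; 0 0 -40 0 0 0 0; 0 0 -60 0 0 0 0; 0 0 -60 0 0 0 0; 0 0 -60 0 0 0 0'; python3 - <<'E'
from h import *
to([.6334,.235,.31],R_(14))
E
```

```text
time_s: 60.4
position: [0.4376, 0.2093, 0.2485]
tcp_rot: [[0.97, 0.241, -0.001], [0.241, -0.97, -0.001], [-0.001, 0.001, -1.0]]
force: [0.6, -0.9, -1.5]
opening: 0.489
grasp_force: 30.0
rot [ 0.001  0.001 -0.001] then [196.2  22.4 -61.5] | before-rot axes [196.2  22.3 -61.7]
```

```bash
python3 -m jog '0 0 -52 0 0 0 0; 49 6 0 0 0 0 0; 49 6 0 0 0 0 0; 49 5 0 0 0 0 0; 49 5 0 0 0 0 0; 0 0 0 0 0 0 0; 0 0 35 0 0 0 0; 0 0 35 0 0 0 0; 0 0 16 0 0 0 0; 0 0 0 0 0 0 0; 0 0 0 0 0 0 0'; python3 - <<'E'
from h import *
to([.6334,.235,.218],R_(14))
E
```

```text
time_s: 61.78
position: [0.6339, 0.2354, 0.2134]
tcp_rot: [[0.97, 0.242, 0.001], [0.242, -0.97, -0.001], [0.0, 0.001, -1.0]]
force: [-0.2, 0.2, -0.5]
opening: 0.492
grasp_force: 30.0
rot [ 0.001 -0.    -0.   ] then [-0.6  0.3 -4.6] | before-rot axes [-0.6  0.3 -4.6]
```

```bash
python3 -m jog '0 0 0 0 0 0 60; 0 0 0 0 0 0 70; 0 0 0 0 0 0 70; 0 0 0 0 0 0 70; 0 0 -50 0 0 0 70; 0 0 -60 0 0 0 70; 0 0 0 0 0 0 70'; python3 - <<'E'
from h import *
for c in ['side','top']:
    capture(c); pl(c,'wheel',4); pl(c,'hatch_eye',1); pl(c,'knob',3)
to([.4535,.0250,.25],R_(14))
E
```

```text
time_s: 62.65
position: [0.637, 0.2362, 0.3291]
tcp_rot: [[0.97, 0.241, 0.013], [0.241, -0.97, 0.001], [0.013, 0.002, -1.0]]
force: [-0.1, 0.2, 0.0]
opening: 0.801
grasp_force: 0.0
side wheel [([695, 104, 140], 0.69), ([660, 245, 136], 0.66)]
side hatch_eye [([578, 147, 180], 0.8)]
side knob [([355, -18, 3], 0.64), ([537, 26, 2], 0.54), ([456, 23, 1], 0.44)]
top wheel [([721, 188, 162], 0.7), ([697, 105, 138], 0.6)]
top hatch_eye [([580, 144, 185], 0.69)]
top knob [([363, -23, 1], 0.64), ([544, 23, 0], 0.61), ([534, -333, 158], 0.57)]
rot [ 0.001  0.004 -0.001] then [-225.3  160.6   70.4] | before-rot axes [-224.9  160.7   71.5]
```

```bash
python3 -m jog '-56 40 0 0 0 0 65; -56 40 0 0 0 0 65; -56 40 0 0 0 0 65; -56 40 0 0 0 0 65; 0 0 60 0 0 0 65; 0 0 60 0 0 0 65; 0 0 60 0 0 0 65; 0 0 50 0 0 0 65; 0 0 0 0 0 0 65; 0 0 0 0 0 0 65'; python3 - <<'E'
from h import *
to([.4545,.0245,.031],R_(14))
for c in ['side','top']:
    capture(c); pl(c,'knob',4)
E
```

```text
time_s: 64.3
position: [0.4723, 0.045, 0.0935]
tcp_rot: [[0.97, 0.241, 0.001], [0.241, -0.97, -0.002], [0.001, 0.002, -1.0]]
force: [0.6, 0.6, -0.2]
opening: 0.743
grasp_force: 0.0
rot [ 0.002 -0.001 -0.   ] then [-22.2  15.6  62.5] | before-rot axes [-22.2  15.5  62.5]
side knob [([452, 23, 1], 0.56), ([359, -18, 0], 0.51)]
top knob [([361, -22, -1], 0.42)]
```

```bash
python3 -m jog '-11 8 0 0 0 0 65; -11 7.5 0 0 0 0 65; 0 0 0 0 0 0 65; 0 0 31 0 0 0 65; 0 0 31 0 0 0 65; 0 0 0 0 0 0 65; 0 0 0 0 0 0 0; 0 0 0 0 0 0 0; 0 0 0 0 0 0 0; 0 0 0 0 0 0 0; 0 0 0 0 0 0 0; 0 0 0 0 0 0 0'; python3 - <<'E'
from h import *
to([.4545,.0245,.031],R_(14))
E
```

```text
time_s: 66.0
position: [0.454, 0.0246, 0.0311]
tcp_rot: [[0.97, 0.241, 0.001], [0.241, -0.97, -0.002], [0.0, 0.002, -1.0]]
force: [-1.1, -0.7, 5.8]
opening: 0.377
grasp_force: 30.0
rot [ 0.002 -0.    -0.   ] then [0.4 0.2 0.1] | before-rot axes [0.4 0.2 0.1]
```

```bash
python3 -m jog '0 0 -40 0 0 0 0; 0 0 -60 0 0 0 0; 0 0 -60 0 0 0 0; 0 0 -60 0 0 0 0; 0 0 -60 0 0 0 0; 37 -15 0 0 0 0 0; 37 -15 0 0 0 0 0; 37 -15 0 0 0 0 0; 37 -15 0 0 0 0 0; 37 -15 0 0 0 0 0; 38 -15 0 0 0 0 0; 0 0 0 0 0 0 0'; python3 - <<'E'
from h import *
to([.6503,.167,.219],R_(14))
for c in ['side','top']:
    capture(c); pl(c,'knob',4); 
E
```

```text
time_s: 67.5
position: [0.6498, 0.1676, 0.3088]
tcp_rot: [[0.97, 0.243, -0.001], [0.243, -0.97, -0.001], [-0.001, 0.001, -1.0]]
force: [-0.2, -0.3, -0.5]
opening: 0.381
grasp_force: 30.0
rot [0.001 0.001 0.001] then [ 0.3  0.7 89.8] | before-rot axes [ 0.4  0.7 89.8]
side knob [([653, 166, 282], 0.69), ([536, 21, 0], 0.46), ([355, -15, -1], 0.43)]
top knob [([358, -22, 0], 0.59), ([645, 167, 278], 0.54), ([542, 25, -1], 0.52)]
```

```bash
python3 -m jog '0 0 40 0 0 0 0; 0 0 35 0 0 0 0; 0 0 13 0 0 0 0; 0 0 0 0 0 0 0; 0 0 0 0 0 0 50; 0 0 0 0 0 0 60; 0 0 0 0 0 0 60; 0 0 -50 0 0 0 60; 0 0 -60 0 0 0 60; -50 0 0 0 0 0 10; -50 0 0 0 0 0 0; -50 0 0 0 0 0 0'; python3 - <<'E'
from h import *
for c in ['side','top']:
    cc=capture(c)
    if c=='top': cv2.imwrite('pics/b4.png',cv2.resize(cc['color'][50:320,100:460,::-1],None,fx=2.2,fy=2.2,interpolation=2))
    for n in ['wheel','knob','hatch_eye','pole','pole_eye','tube']: pl(c,n,5)
E
```

```text
time_s: 69.2
position: [0.5016, 0.1297, 0.333]
tcp_rot: [[0.97, 0.242, 0.001], [0.242, -0.97, -0.001], [0.0, 0.002, -1.0]]
force: [0.4, -0.9, 0.7]
opening: 0.433
grasp_force: 0.0
side wheel [([658, 244, 140], 0.71), ([695, 104, 142], 0.47)]
side knob [([676, 177, 141], 0.61), ([356, -16, -1], 0.54)]
side hatch_eye [([581, 149, 184], 0.94), ([555, 409, 2], 0.6), ([699, 104, 141], 0.48)]
side pole [([529, -338, 158], 0.54)]
side pole_eye []
side tube [([633, 420, -4], 0.58), ([554, 409, 0], 0.56)]
top wheel [([653, 245, 136], 0.53), ([697, 104, 138], 0.53)]
top knob [([543, 24, 0], 0.58), ([363, -25, 1], 0.58), ([675, 181, 138], 0.51)]
top hatch_eye []
top pole [([530, -337, 160], 0.85)]
top pole_eye [([696, 103, 138], 0.72), ([412, -342, 156], 0.59)]
top tube [([552, 411, -2], 0.5), ([636, 416, 1], 0.49)]
```

View pics/b4.png

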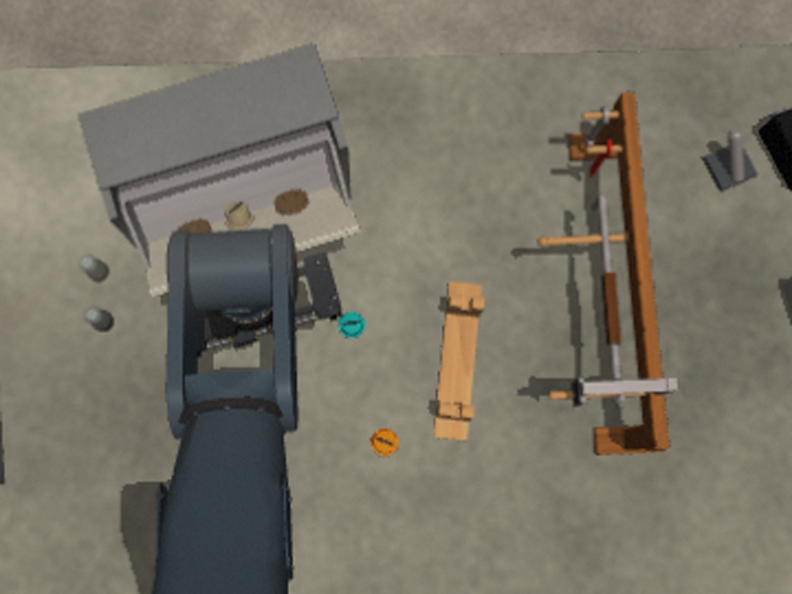

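The top view shows two wheels at (195,228) and (290,200) and the knob at (238,212) in the open bin. The pole hangs on the rail from (602,195) to (618,400), and only the turquoise and orange look-alikes are left on the bench. Next I'll shut the hatch with closed fingers, tilted 45°.

```bash
python3 -m jog '17 53 0 0 0 0 0; 17 53 0 0 0 0 0; 0 0 0 0 0.157 0 0; 0 0 0 0 0.157 0 0; 0 0 0 0 0.157 0 0; 0 0 0 0 0.157 0 0; 0 0 0 0 0.157 0 0; 0 0 0 0 0 0 0; 0 0 0 0 0 0 0'; python3 - <<'E'
from h import *
to([.5947,.0347,.182],R_(14,45)); print(read_state()['joint_positions'])
E
```

```text
time_s: 71.03
position: [0.5633, 0.0395, 0.333]
tcp_rot: [[0.726, 0.255, 0.639], [0.185, -0.967, 0.175], [0.663, -0.008, -0.749]]
force: [-0.2, -0.4, 0.2]
opening: 0.005
grasp_force: 0.0
rot [-0.015  0.061  0.004] then [-86.1  12.3 127.5] | before-rot axes [-78.2  13.9 132.3]
[-18.39032485   9.67489136 113.21791932  48.13632224  29.57414951
  20.04980872]
```

```bash
python3 -m jog '0 4 0 -0.015 0.061 0.004 0; -36 3 36 0 0 0 0; -36 3 36 0 0 0 0; -35 3 35 0 0 0 0; 10 0 10 0 0 0 0; 10 0 10 0 0 0 0; 0 0 0 0 0 0 0; 0 0 0 0 0 0 0'; python3 - <<'E'
from h import *
to([.5947,.0347,.182],R_(14,45)); 
for th in [.8,.6,.4,.2,0]:
    c,s=np.cos(th),np.sin(th); C=np.array([-12*c-115*s,120-12*s+115*c])-[22.3,-8.8]; x=C[0]
    print(th,end=' ');to([.7218+.97e-3*x,.0664+.242e-3*x,C[1]/1e3],R_(14,45))
E
```

```text
time_s: 72.03
position: [0.5956, 0.0425, 0.2287]
tcp_rot: [[0.679, 0.255, 0.688], [0.17, -0.967, 0.191], [0.714, -0.013, -0.7]]
force: [-0.4, -0.3, 0.7]
opening: 0.003
grasp_force: 0.0
rot [-0.019 -0.01   0.001] then [-35.    7.3  31. ] | before-rot axes [-35.3   7.9  30.6]
0.8 rot [-0.019 -0.01   0.001] then [-9.4  7.3 30.7] | before-rot axes [-9.7  7.9 30.5]
0.6 rot [-0.019 -0.01   0.001] then [13.7  7.3 30.3] | before-rot axes [13.4  7.9 30.3]
0.4 rot [-0.019 -0.01   0.001] then [36.4  7.3 34.5] | before-rot axes [36.   8.  34.7]
0.2 rot [-0.019 -0.01   0.001] then [57.8  7.3 43.1] | before-rot axes [57.4  8.2 43.5]
0 rot [-0.019 -0.01   0.001] then [77.1  7.3 55.7] | before-rot axes [76.5  8.4 56.3]
```

```bash
python3 -m jog '-18 4 0 -0.019 -0.01 0 0; -17 3.5 0 0 0 0 0; 0 0 16 0 0 0 0; 0 0 15 0 0 0 0; 0 0 0 0 0 0 0; 0 0 0 0 0 0 0'; python3 - <<'E'
from h import *
to([.5947,.0347,.182],R_(14,45)); capture('side');pl('side','hatch_eye',1)
E
```

```text
time_s: 72.78
position: [0.5942, 0.0343, 0.1819]
tcp_rot: [[0.686, 0.242, 0.686], [0.171, -0.97, 0.171], [0.707, 0.0, -0.707]]
force: [-0.1, -0.0, -0.0]
opening: 0.007
grasp_force: 0.0
rot [ 0.  0. -0.] then [ 0.5 -0.2  0.4] | before-rot axes [ 0.5 -0.2  0.4]
side hatch_eye [([579, 145, 183], 0.59)]
```

```bash
python3 -m jog '9 0 0 0 0 0 0; 9 0 0 0 0 0 0; 8 0 0 0 0 0 0; 8 0 0 0 0 0 0; 7.5 0 0 0 0 0 0; 7.5 0 0 0 0 0 0; 8 0 1 0 0 0 0; 0 0 0 0 0 0 0'; python3 - <<'E'
from h import *
to([.5947,.0347,.182],R_(14,45)); capture('side');pl('side','hatch_eye',1)
E
```

```text
time_s: 73.88
position: [0.634, 0.0445, 0.2217]
tcp_rot: [[0.686, 0.242, 0.686], [0.172, -0.97, 0.171], [0.707, 0.001, -0.707]]
force: [0.1, -0.7, 0.0]
opening: 0.006
grasp_force: 0.2
rot [ 0.    -0.     0.001] then [-56.7  -0.   -0.5] | before-rot axes [-56.7  -0.1  -0.5]
side hatch_eye [([598, 153, 205], 0.66)]
```

```bash
python3 -m jog '7.5 0 1.5 0 0 0 0; 7.5 0 1.5 0 0 0 0; 7 0 2.5 0 0 0 0; 7 0 3 0 0 0 0; 7 0 3.2 0 0 0 0; 6.5 0 4 0 0 0 0; 6.5 0 4.2 0 0 0 0; 6.5 0 4.5 0 0 0 0; 2 0 2 0 0 0 0; 0 0 0 0 0 0 0'; python3 - <<'E'
from h import *
to([.5947,.0347,.182],R_(14,45)); capture('side');pl('side','hatch_eye',1)
E
```

```text
time_s: 75.22
position: [0.692, 0.0584, 0.2431]
tcp_rot: [[0.686, 0.241, 0.686], [0.171, -0.97, 0.17], [0.707, 0.0, -0.707]]
force: [0.2, -0.2, 0.1]
opening: 0.009
grasp_force: 0.0
rot [ 0.001  0.    -0.   ] then [-114.    -0.5  -27.6] | before-rot axes [-114.1   -0.5  -27.6]
side hatch_eye [([660, 171, 243], 0.68)]
```

```bash
python3 -m jog '2 0 2 0 0 0 0; 2 0 2 0 0 0 0; 0 0 0 0 0 0 0'; python3 -m jog '2 0 2 0 0 0 0; 2 0 2 0 0 0 0; 0 0 0 0 0 0 0'
```

```text
time_s: 75.7
position: [0.6941, 0.0593, 0.2426]
tcp_rot: [[0.689, 0.24, 0.684], [0.171, -0.971, 0.169], [0.704, 0.001, -0.71]]
force: [-17.5, -5.7, 9.4]
opening: 0.005
grasp_force: 9.3
time_s: 76.08
position: [0.6948, 0.0595, 0.2424]
tcp_rot: [[0.692, 0.239, 0.681], [0.171, -0.971, 0.166], [0.701, 0.002, -0.713]]
force: [-45.0, -12.7, 25.9]
opening: 0.006
grasp_force: 23.5
```

```bash
python3 -m jog '-6 0 -6 0 0 0 0; -10 0 -10 0 0 0 0; -20 0 -20 0 0 0 0; -20 0 -20 0 0 0 0; -20 0 -20 0 0 0 0; 20 0 -20 0 0 0 0; 0 0 0 0 0 0 0; 0 0 0 0 0 0 0'; python3 - <<'E'
from h import *
for c in ['side','top']:
    cc=capture(c)
    for n in ['wheel','knob','hatch_eye','pole','pole_eye','pole_tip','tube']: pl(c,n,4)
E
```

```text
time_s: 77.08
position: [0.5988, 0.0353, 0.2715]
tcp_rot: [[0.686, 0.242, 0.686], [0.171, -0.97, 0.17], [0.707, 0.001, -0.707]]
force: [-0.1, -1.1, 0.4]
opening: 0.007
grasp_force: 0.0
side wheel []
side knob [([540, 26, -1], 0.7), ([356, -18, 1], 0.7)]
side hatch_eye [([656, 168, 248], 0.96), ([691, 180, 4], 0.42)]
side pole []
side pole_eye []
side pole_tip [([744, 193, 124], 0.31)]
side tube [([636, 416, -1], 0.76), ([657, 169, 248], 0.7), ([558, 410, 2], 0.61)]
top wheel []
top knob [([694, -340, 103], 0.66)]
top hatch_eye [([660, 169, 253], 0.8), ([532, -336, 159], 0.5), ([691, -337, 103], 0.19)]
top pole []
top pole_eye [([410, -340, 157], 0.73)]
top pole_tip [([690, -338, 101], 0.55)]
top tube [([637, 417, -2], 0.57), ([556, 409, -1], 0.56)]
```

```bash
python3 - <<'E'
from h import *
a=cv2.imread('pics/side0.png').astype(int); c=capture('side'); b=c['color'][:,:,::-1].astype(int)
d=np.abs(a-b).max(2)[130:250,145:216]; print((d>50).mean(), np.argwhere(d>50)[:10].tolist())
d=np.abs(cv2.imread('pics/top0.png').astype(int)-capture('top')['color'][:,:,::-1])[120:165,160:215].max(2); print((d>50).mean())
print(hand_in())
E
```

```text
0.001056338028169014 [[113, 68], [114, 67], [114, 68], [114, 69], [114, 70], [115, 70], [116, 70], [117, 69], [117, 70]]
0.0
the job is handed in; nothing more can be done
None
```

The job is handed in: the hatch is shut with two wheels and one beige knob (all I could find on the bench) in the bin, and the pole hangs level on its pegs with the tubes unmoved. On the first try the hook jammed and dragged the hatch shut, so I regripped and reopened it. I also never saw the keeper flap up close, and the final push on the hatch reached about 50 N at the wrist.

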